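# Load tea-light holders into the varnishing jig and pack the row tight

### The job

Set all the wooden tea-light holders side by side on the jig board, in the channel between the wooden fence and the aluminium rail, standing flat against the fence with the candle hole facing up; one may stand there already, and some lie upside down on the bench (cork pad up) and have to be turned over first. Then find the thickest of the three packers that goes down into the gap left between the holders and the rail, and leave it there, standing fully down on the board along the rail near the middle of its length, with the other two packers off the jig. Do not disturb the sanding block and the roll of tape.

Things in the scene. Friction and masses are not known exactly. Their poses are not given: they have to be found in the camera images.
- jig: Fixed plywood jig board, 140 x 270 x 10 mm, on the bench. Origin: centre of its underside; z up, x points across the channel (ahead and to the left) towards the wooden fence, y runs along the row. The fence is a strip 16 mm high above the board and 14 mm thick; its inner face is at x = +55 mm. Both ends of the channel are open.
- jig_fence (a point): Middle of the fence's inner face, at the top surface of the board (10 mm above the bench); x of this frame points into the fence.
- rail_face (a point): The aluminium rail, 250 mm long, 16 mm wide, 16 mm high, screwed to the board parallel to the fence with two black screw knobs (22 mm across, rising about 8 mm above the rail) 117 mm either side of its middle. It is tight and cannot be moved; its distance from the fence differs from start to start. The point is the middle of its inner face at the board's surface; x points to the fence, y along the rail.
- block_a_mid (a point): Square tea-light holder of light wood, 56 x 56 mm and 44 mm high, about 0.1 kg, loose. One 56 x 56 face has a round hole (38 mm wide, 14 mm deep, with a bright metal disc at the bottom); the opposite face has a round cork pad. The point is the block's centre; its z axis points out of the face with the hole (z up = right way up, z down = upside down). May be absent.
- block_b_mid (a point): Square tea-light holder of light wood, 56 x 56 mm and 44 mm high, about 0.1 kg, loose. One 56 x 56 face has a round hole (38 mm wide, 14 mm deep, with a bright metal disc at the bottom); the opposite face has a round cork pad. The point is the block's centre; its z axis points out of the face with the hole (z up = right way up, z down = upside down). May be absent.
- block_c_mid (a point): Square tea-light holder of light wood, 56 x 56 mm and 44 mm high, about 0.1 kg, loose. One 56 x 56 face has a round hole (38 mm wide, 14 mm deep, with a bright metal disc at the bottom); the opposite face has a round cork pad. The point is the block's centre; its z axis points out of the face with the hole (z up = right way up, z down = upside down). May be absent.
- block_d_mid (a point): Square tea-light holder of light wood, 56 x 56 mm and 44 mm high, about 0.1 kg, loose. One 56 x 56 face has a round hole (38 mm wide, 14 mm deep, with a bright metal disc at the bottom); the opposite face has a round cork pad. The point is the block's centre; its z axis points out of the face with the hole (z up = right way up, z down = upside down). May be absent.
- packer_18_grip (a point): Loose packer with a grip on top: a wooden strip 18 mm thick (x), 120 mm long (y) and 40 mm high, its long lower edges bevelled 5 mm at 45 degrees; in the middle of its top a dark upright grip plate 14 mm thick (x), 50 mm long (y), rising to 89 mm above the packer's underside. The point lies in the grip plate, 70 mm above the underside; z up, y along the strip.
- packer_24_grip (a point): Loose packer with a grip on top: a wooden strip 24 mm thick (x), 120 mm long (y) and 40 mm high, its long lower edges bevelled 5 mm at 45 degrees; in the middle of its top a dark upright grip plate 14 mm thick (x), 50 mm long (y), rising to 89 mm above the packer's underside. The point lies in the grip plate, 70 mm above the underside; z up, y along the strip.
- packer_30_grip (a point): Loose packer with a grip on top: a wooden strip 30 mm thick (x), 120 mm long (y) and 40 mm high, its long lower edges bevelled 5 mm at 45 degrees; in the middle of its top a dark upright grip plate 14 mm thick (x), 50 mm long (y), rising to 89 mm above the packer's underside. The point lies in the grip plate, 70 mm above the underside; z up, y along the strip.
- sanding_block: Cork sanding block, 58 x 105 x 34 mm, a bystander; origin at the centre of its underside.
- tape_roll: Roll of masking tape lying flat, 98 mm across, 25 mm high, a bystander; origin at the centre of its underside.
Not all that is in view belongs to the job. Leave any orange look-alike of the part that bears block_c_mid alone.

How it is judged (in metres and radians):
On the way, in this order (a step that is already met when the one before it is completed fails the run):
1. all the holders that are present stand in the channel, hole up (x of block_a_mid in the frame of jig between 0.015 and 0.031 m and y of block_a_mid in the frame of jig between -0.135 and 0.135 m and height (world z) of block_a_mid between 0.026 and 0.037 m and angle between each of block_a_mid, block_b_mid, block_c_mid, block_d_mid's own z axis and vertical below 0.12 rad and x of block_b_mid in the frame of jig between 0.015 and 0.031 m and y of block_b_mid in the frame of jig between -0.135 and 0.135 m and height (world z) of block_b_mid between 0.026 and 0.037 m and x of block_c_mid in the frame of jig between 0.015 and 0.031 m and y of block_c_mid in the frame of jig between -0.135 and 0.135 m and height (world z) of block_c_mid between 0.026 and 0.037 m and x of block_d_mid in the frame of jig between 0.015 and 0.031 m and y of block_d_mid in the frame of jig between -0.135 and 0.135 m and height (world z) of block_d_mid between 0.026 and 0.037 m), for 0.2 s.
2. the right packer stands fully down in the gap near the middle of the rail, the others are off the jig (all of step 1 and ((x of packer_18_grip in the frame of rail_face between 0.005 and 0.02 m and y of packer_18_grip in the frame of jig between -0.04 and 0.04 m and height (world z) of packer_18_grip between 0.075 and 0.086 m and angle between packer_18_grip's own z axis and vertical below 0.12 rad and angle between the y axis of packer_18_grip and the y axis of jig, either way round below 0.12 rad and x of rail_face in the frame of jig between -0.0265 and -0.018 m and (x of packer_24_grip in the frame of jig above 0.085 m or x of packer_24_grip in the frame of jig below -0.085 m or y of packer_24_grip in the frame of jig above 0.14 m or y of packer_24_grip in the frame of jig below -0.14 m) and (x of packer_30_grip in the frame of jig above 0.085 m or x of packer_30_grip in the frame of jig below -0.085 m or y of packer_30_grip in the frame of jig above 0.14 m or y of packer_30_grip in the frame of jig below -0.14 m)) or (x of packer_24_grip in the frame of rail_face between 0.008 and 0.023 m and y of packer_24_grip in the frame of jig between -0.04 and 0.04 m and height (world z) of packer_24_grip between 0.075 and 0.086 m and angle between packer_24_grip's own z axis and vertical below 0.12 rad and angle between the y axis of packer_24_grip and the y axis of jig, either way round below 0.12 rad and x of rail_face in the frame of jig between -0.0325 and -0.024 m and (x of packer_18_grip in the frame of jig above 0.085 m or x of packer_18_grip in the frame of jig below -0.085 m or y of packer_18_grip in the frame of jig above 0.14 m or y of packer_18_grip in the frame of jig below -0.14 m) and (x of packer_30_grip in the frame of jig above 0.085 m or x of packer_30_grip in the frame of jig below -0.085 m or y of packer_30_grip in the frame of jig above 0.14 m or y of packer_30_grip in the frame of jig below -0.14 m)) or (x of packer_30_grip in the frame of rail_face between 0.011 and 0.026 m and y of packer_30_grip in the frame of jig between -0.04 and 0.04 m and height (world z) of packer_30_grip between 0.075 and 0.086 m and angle between packer_30_grip's own z axis and vertical below 0.12 rad and angle between the y axis of packer_30_grip and the y axis of jig, either way round below 0.12 rad and x of rail_face in the frame of jig between -0.0385 and -0.03 m and (x of packer_18_grip in the frame of jig above 0.085 m or x of packer_18_grip in the frame of jig below -0.085 m or y of packer_18_grip in the frame of jig above 0.14 m or y of packer_18_grip in the frame of jig below -0.14 m) and (x of packer_24_grip in the frame of jig above 0.085 m or x of packer_24_grip in the frame of jig below -0.085 m or y of packer_24_grip in the frame of jig above 0.14 m or y of packer_24_grip in the frame of jig below -0.14 m)))), for 0.2 s.
At the end, for the whole second after the job is handed in: Each holder present stands flat in the channel, hole up (0.12 rad), within 12 mm of the fence; the thickest packer the gap admits (slack under 7.5 mm) stands fully down (6 mm) along the rail, within 40 mm of its middle; the other packers are off the board; all at rest (all of step 2 and linear speed of each of block_a, block_b, block_c, block_d, packer_18, packer_24, packer_30 below 0.02 m/s); the robot touches nothing.
It fails at once if the sanding block or the tape roll is displaced by more than 40 mm (distance of any of sanding_block, tape_roll from where it was at the start of the episode above 0.04 m).
Of block_c, block_d only 1 to 2 are there at a start; the rules pass over those that are not, and their reading is None.
At some moment in a run one of block_a, block_b, block_c, block_d may be knocked a few centimetres aside while the robot is not near it.
Once in a run the grip may slacken for a moment while it holds something.
It also fails if it takes over 210 s, if anything falls off the work surface, if the arm or the gripper's body presses on something with over 40 N, if the wrist force passes 120 N, or if a joint passes its speed limit or range.

### The arm

A 6-joint arm with a two-finger parallel gripper is mounted at the origin on a cart in front of the work surface, level with it; the furniture and walls round the work are solid. World frame = base frame: x ahead of the robot, y to its left, z up, the work surface at z = 0. Lengths are in m, angles in degrees, forces in N, time in s.
With the tool pointing down it reaches from about 0.375 to 0.9 m from the base axis. Payload 3.1 kg.
Tool frame: the origin (TCP) lies midway between the tips of the shut fingers; the grasp point (between the pads) lies 19 mm behind it; z points along the fingers, y is the direction in which the jaws open and shut (so a half turn about z gives the same grasp; the last joint's range is limited). The gripper opens to 87 mm and grips with 3 to 60 N. Pads are 19 mm wide; open, the fingers measure 117 mm over their backs; the gripper's body (75 mm by 190 mm) begins 51 mm behind the grasp point.
Start: joints at [-73.367, 30.224, 82.088, -0, 67.689, -10.227], TCP at [0.282, -0.558, 0.223] pointing down, gripper open.
Joint ranges: [-176.69, 176.69], [-43.24, 126.21], [12.49, 139.97], [-82, 262], [0, 151.66], [-163.58, 163.58]. Speed limits (degrees/s): [159.86, 159.86, 180, 180, 180, 180].

### API

Orientations are given as a 3x3 rotation matrix whose columns are the frame's x, y, z axes.
In Python, from rig import status, vision, bot, models gives the robot as it stands.
- The arm moves only by the tool send_rows, never from a script. Its argument "moves" is a list of rows, each a list of 7 numbers: the shift along the tool's x, y, z in units of 25 mm (1.0 is 25 mm), then the turn, a rotation vector about the tool's x, y, z in units of 10 degrees (1.0 is 10 degrees), then the closure, from -1 (fully open) to 1 (shut), so that 0 is half open. In form: [[dx, dy, dz, rx, ry, rz, hand], ...]. A call has 1 to 12 rows; each row shifts and turns the commanded pose from where the row before left it, along the tool's axes as they then stand; what a row does not reach is not made up. A row lasts 1/8 s, in which the tool goes at most 62.5 mm and 10.7 degrees, less where a joint would pass 70% of its speed; a pose out of reach is approached as far as the arm can. A call is refused whole if a number of a shift passes 1 or a number of a turn 1, either way. A call with a gripper value outside its range is refused whole. The fingers move at their own pace and stop on an object; the grip force is fixed at half the most. Time passes only in rows, so rows that do not move let the fingers close. It gives the time, the measured TCP pose, the force and the opening at its end, in the units of the state.
- status.read_state(): the state, without advancing time (a new reading comes with each control period).
- vision.capture(name): name is "scene" or "top"; returns a dict with "img" (480x640x3 uint8, red, green, blue), "depth" (480x640 float32, m along the optical axis (not along the pixel's ray), 0 where there is no reading), "fx", "fy", "cx", "cy" (pixels), "pose" (4x4, takes a point from camera to world coordinates). Camera axes: x right, y up, looking along -z (the intrinsics and any distortion apply to the point x, -y, -z); pixel columns grow to the right and rows downward; lengths in m; the calibration is good to about 2 mm. A picture is of the moment at which its call begins.
- bot.hand_in(): hands the job in, once; it reports no verdict.
Trained networks look in the newest picture that a camera, given by its name, has taken for a name from the list of things; names that differ only in an ending like _2 or _b are one class to them, and where a whole thing is asked for, a point or a joint stands for the part that bears it (a point fixed in the world has none). Each returns a list of dicts, best first, with "confidence" (0 to 1); they miss things now and then, are a little off and sometimes report something else, mostly with a low value. They report only what shows in the picture. A call takes as long as a camera call. They do not tell look-alikes from the thing itself.
- models.masks_of(camera, name): "mask" (480x640 bool, what is visible of it) and "extent" ([left, top, right, bottom] in pixels, round what is visible of it).
- models.landmark_of(camera, name): "point" ([column, row] in pixels: a listed point, or the origin of a listed thing).
The state is a dict: "time_s": time; "joint_positions": joint angles; "qvel": joint speeds; "tau": joint torques, N m; "position": TCP position; "tcp_rot": TCP orientation; "force": force on the tool from outside, world axes, zero at the start; "moment": the same for the moment, N m; "opening": opening from 0.0 (shut) to 1.0 (fully open).
Only numpy, scipy, OpenCV 4.12 (cv2) and the standard library are available. Lean on these libraries where they do the work, as an engineer would, in place of code of your own. Each camera call takes 0.05 s, during which the arm holds its last target.

## Working session

There is one attempt and no reset: what is moved stays moved. The work goes in short steps, Python scripts to look and compute and a tool call to move; the robot and the scene stay as the last step left them, time stands still between calls to the robot, and variables do not carry over. Pictures are saved under pics/ and viewed, and the job is handed in when it is done.

Besides the shell and the picture viewer there is one more tool, called after ">>>" as name(argument=value, ...), one argument or row to a line, values as JSON. send_rows: Moves the arm, as the interface text tells. Its arguments: {"type":"object","properties":{"moves":{"type":"array"}},"required":["moves"]}

```bash
mkdir -p pics; ls; python3 - <<'E'
from rig import status, vision, bot, models
import cv2
print(status.read_state())
for n in ("scene","top"):
    c=vision.capture(n); cv2.imwrite(f"pics/{n}0.png",c["img"][:,:,::-1]); print(n,c["fx"],c["fy"],c["cx"],c["cy"],c["pose"],c.keys())
E
```

```text
pics
{'time_s': 0.0, 'joint_positions': array([-7.33659189e+01,  3.02800288e+01,  8.21557313e+01, -9.92482328e-04,
        6.76881423e+01, -1.02292887e+01]), 'qvel': array([ 0.07192392, -0.0871433 ,  0.08081392,  0.00875516, -0.03333606,
        0.04573385]), 'tau': array([-1.13148275e-05, -4.40040350e+01, -1.76594067e+01,  6.32911082e-02,
        5.81861415e-02, -1.63769496e-04]), 'position': array([ 0.28220738, -0.55684872,  0.22156387]), 'tcp_rot': array([[ 8.92083734e-01,  4.51869682e-01, -6.34389017e-04],
       [ 4.51869977e-01, -8.92081414e-01,  2.06741985e-03],
       [ 3.68277699e-04, -2.13097297e-03, -9.99997662e-01]]), 'force': array([ 0.67156241, -0.84480094, -0.03093466]), 'moment': array([-0.03936245, -0.03208801,  0.05861356]), 'opening': 0.9989714718892481}
scene 578.047401864511 578.047401864511 321.93018608823076 247.10377528112195 [[ 0.89923131  0.2292561  -0.37259185  0.10655674]
 [-0.43726497  0.44472106 -0.7816793  -1.19464925]
 [-0.01350531  0.86583187  0.50015276  0.6610817 ]
 [ 0.          0.          0.          1.        ]] dict_keys(['img', 'depth', 'fx', 'fy', 'cx', 'cy', 'pose'])
top 528.5282914441266 528.5282914441266 328.77578323817073 234.6836916795157 [[-0.01949421  0.99421538 -0.10562079  0.4404624 ]
 [-0.99968257 -0.01769625  0.01793336 -0.237303  ]
 [ 0.01596053  0.10593686  0.99424476  1.16142241]
 [ 0.          0.          0.          1.        ]] dict_keys(['img', 'depth', 'fx', 'fy', 'cx', 'cy', 'pose'])
```

View pics/scene0.png

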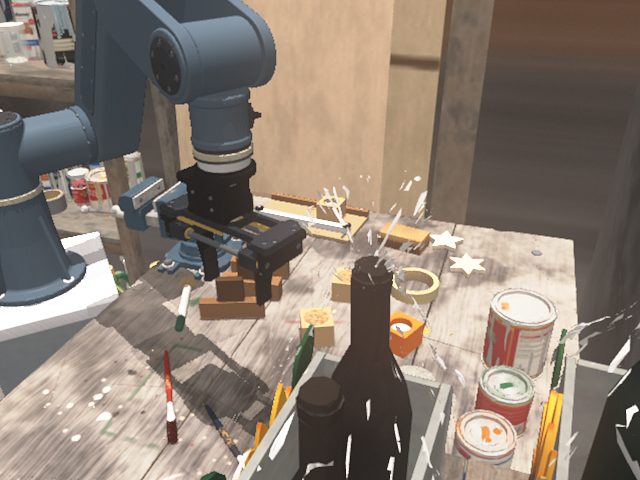

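View pics/top0.png

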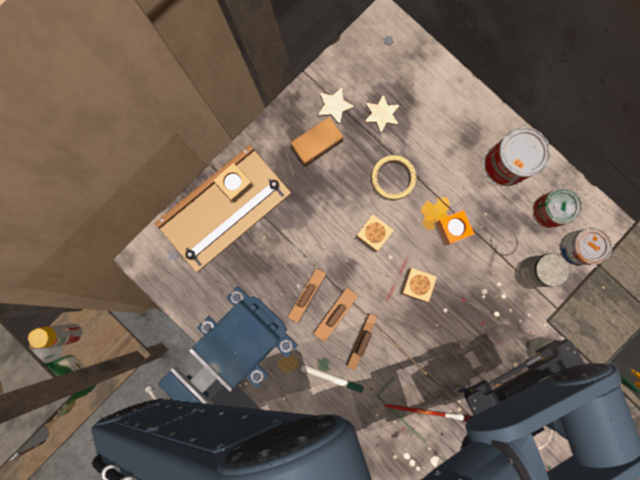

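```bash
cat > h.py <<'E'
from rig import status, vision, bot, models
import numpy as np, cv2
def cap(n,save=None):
    c=vision.capture(n)
    if save: cv2.imwrite(f"pics/{save}.png",c["img"][:,:,::-1])
    return c
def ray(c,u,v):
    d=np.array([(u-c["cx"])/c["fx"],-(v-c["cy"])/c["fy"],-1.0]); R=c["pose"][:3,:3]
    return c["pose"][:3,3],R@d
def atz(c,u,v,z):
    o,d=ray(c,u,v); return o+d*(z-o[2])/d[2]
def cloud(c):
    v,u=np.mgrid[0:480,0:640]; D=c["depth"]
    P=np.stack([(u-c["cx"])/c["fx"]*D,-(v-c["cy"])/c["fy"]*D,-D],-1)
    P=P@c["pose"][:3,:3].T+c["pose"][:3,3]; P[D<=0]=np.nan
    return P
def proj(c,p):
    q=c["pose"][:3,:3].T@(np.array(p)-c["pose"][:3,3]); return np.array([c["cx"]+c["fx"]*q[0]/-q[2], c["cy"]-c["fy"]*q[1]/-q[2]])
E
python3 - <<'E'
from h import *
c=cap("top"); P=cloud(c)
print("depth noise/bench", [np.round(P[v,u],3) for u,v in [(340,250),(450,150),(240,340),(250,310),(215,225),(225,215)]])
for n in ["jig","jig_fence","rail_face","block_a_mid","packer_18_grip","packer_24_grip","packer_30_grip","sanding_block","tape_roll"]:
    print(n)
    for r in models.landmark_of("top",n)[:5]:
        u,v=r["point"]; print("  L",round(r["confidence"],2),np.round([u,v],1),np.round(P[int(v),int(u)],3))
    if n!="jig_fence" and n!="rail_face":
      for r in models.masks_of("top",n)[:5]:
        m=r["mask"]; Q=P[m]; Q=Q[~np.isnan(Q[:,0])]
        print("  M",round(r["confidence"],2),m.sum(),r["extent"],np.round(np.median(Q,0),3), np.round(np.percentile(Q[:,2],[5,95]),3))
E
```

```text
depth noise/bench [array([ 0.53 , -0.282, -0.002]), array([ 0.751, -0.536, -0.   ]), array([ 0.35 , -0.082,  0.131]), array([ 0.406, -0.1  ,  0.121]), array([ 0.588, -0.01 ,  0.011]), array([ 0.61 , -0.031,  0.009])]
jig
  L 0.81 [224.5 207.4] [ 0.628 -0.029  0.01 ]
  M 0.87 6232 [154.2, 144.5, 286.9, 274.8] [ 0.62  -0.011  0.01 ] [0.006 0.027]
jig_fence
  L 0.66 [209.2 189. ] [0.669 0.004 0.009]
rail_face
  L 0.68 [230.1 221.9] [ 0.595 -0.045  0.025]
block_a_mid
  L 0.79 [372.2 231.2] [ 0.566 -0.35   0.041]
  M 0.95 780 [358.1, 214.3, 392.7, 253.2] [ 0.561 -0.354  0.044] [0.006 0.048]
  M 0.49 764 [401.0, 269.0, 435.9, 299.2] [ 0.451 -0.443  0.044] [0.022 0.048]
  M 0.49 640 [348.7, 312.2, 378.9, 369.5] [ 0.338 -0.32   0.041] [0.01 0.09]
packer_18_grip
  L 0.59 [365.4 342.4] [ 0.337 -0.325  0.091]
  M 0.59 680 [347.6, 312.6, 379.3, 368.5] [ 0.335 -0.319  0.041] [0.001 0.09 ]
packer_24_grip
  L 0.58 [303.9 297.1] [ 0.429 -0.202  0.087]
  M 0.98 626 [287.2, 269.1, 322.8, 322.0] [ 0.433 -0.209  0.041] [0.037 0.09 ]
  M 0.27 1390 [291.8, 113.9, 343.3, 165.3] [ 0.767 -0.235  0.034] [0.013 0.038]
packer_30_grip
  L 0.96 [336.5 314. ] [ 0.394 -0.268  0.089]
  M 0.71 820 [311.6, 286.2, 357.4, 339.5] [ 0.394 -0.267  0.041] [0.036 0.09 ]
sanding_block
  L 0.58 [319. 140.] [ 0.77  -0.24   0.031]
  M 0.37 814 [371.9, 156.3, 415.8, 200.3] [ 0.688 -0.402  0.023] [0.002 0.028]
tape_roll
  L 0.7 [390.7 178.8] [ 0.688 -0.397  0.003]
  M 0.61 787 [369.8, 152.6, 413.3, 198.1] [ 0.69  -0.402  0.024] [0.003 0.028]
```

```bash
python3 - <<'E'
import cv2
im=cv2.imread("pics/top0.png")
cv2.imwrite("pics/zoomjig.png",cv2.resize(im[130:290,140:310],None,fx=3.5,fy=3.5,interpolation=cv2.INTER_CUBIC))
cv2.imwrite("pics/zoompk.png",cv2.resize(im[200:380,270:480],None,fx=3.2,fy=3.2,interpolation=cv2.INTER_CUBIC))
E
```

```text
(no output)
```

View pics/zoomjig.png

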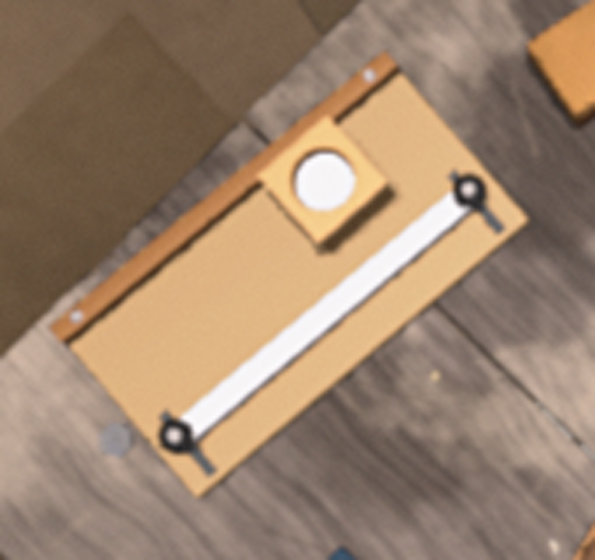

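View pics/zoompk.png

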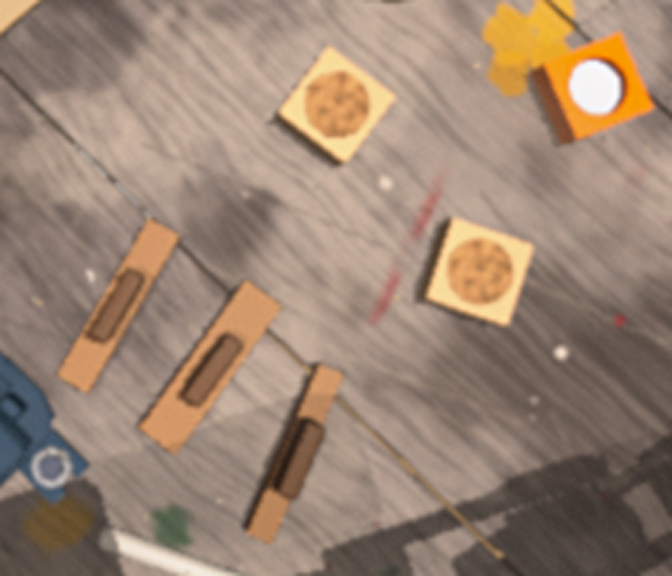

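```bash
cat > jig.py <<'E'
from h import *
c=cap("top"); P=cloud(c); models
m=None
for r in models.masks_of("top","jig")[:1]: m=r["mask"]
img=c["img"].astype(int); hsv=cv2.cvtColor(c["img"],cv2.COLOR_RGB2HSV)
k=cv2.dilate(m.astype(np.uint8),np.ones((9,9)))>0
reg=np.zeros((480,640),bool); reg[130:290,140:310]=True
# rail: bright, unsaturated
rail=reg&(img.min(2)>190); n,l,st,_=cv2.connectedComponentsWithStats(rail.astype(np.uint8))
i=1+np.argmax(st[1:,4]); print("rail px",st[i])
rl=l==i; v,u=np.nonzero(rl)
pts=np.array([atz(c,a,b,0.026)[:2] for a,b in zip(u,v)])
rect=cv2.minAreaRect(pts.astype(np.float32)*1000); print("rail rect mm",rect)
mu=pts.mean(0); w,V=np.linalg.eigh(np.cov(pts.T)); d=V[:,1]; d=d*np.sign(d[1]); print("rail dir",d,np.degrees(np.arctan2(-d[0],d[1])), "mean",mu, "std width", np.sqrt(w[0]*12), np.sqrt(w[1]*12), "z med",np.nanmedian(P[rl][:,2]))
# board outline
v,u=np.nonzero(m); z=P[v,u,2]; s=(z>0.004)&(z<0.016)
pb=np.array([atz(c,a,b,0.010)[:2] for a,b in zip(u[s],v[s])]); print("board rect",cv2.minAreaRect(pb.astype(np.float32)*1000))
ang=np.arctan2(-d[0],d[1]); X=np.array([np.cos(ang),np.sin(ang)]); Y=np.array([-np.sin(ang),np.cos(ang)])
print("board x ext",np.percentile(pb@X,[.5,99.5]),"y",np.percentile(pb@Y,[.5,99.5]),"rail x ext",np.percentile(pts@X,[2,50,98]),"rail y",np.percentile(pts@Y,[1,99]))
# fence: board-to-fence dark edge; height 0.026
s=(P[...,2]>0.020)&(P[...,2]<0.033)&reg&k; s[:,:]&=~cv2.dilate(rl.astype(np.uint8),np.ones((7,7))).astype(bool)
v,u=np.nonzero(s); pf=np.array([atz(c,a,b,0.026)[:2] for a,b in zip(u,v)]); 
q=pf@X; print("fence x hist"); h,e=np.histogram(q,np.arange(q.min(),q.max()+.002,.004)); print([(round(a,3),b) for a,b in zip(e,h)])
np.save("ang.npy",ang)
E
python3 jig.py
```

```text
rail px [192 185  81  69 731]
rail rect mm ((598.3585815429688, -49.78125762939453), (15.996089935302734, 213.9954376220703), 39.58298110961914)
rail dir [-0.63746687  0.77047777] 39.60318851179442 mean [ 0.59789572 -0.0490738 ] std width 0.0161090507244773 0.21374621888817893 z med 0.025909826019659854
board rect ((627.3265991210938, -26.365402221679688), (146.24057006835938, 269.45477294921875), 39.380958557128906)
board x ext [0.39519335 0.52194922] y [-0.55375356 -0.28667032] rail x ext [0.4216949  0.42939722 0.43702986] rail y [-0.52433501 -0.31532336]
fence x hist
[(np.float64(0.42), np.int64(10)), (np.float64(0.424), np.int64(13)), (np.float64(0.428), np.int64(12)), (np.float64(0.432), np.int64(14)), (np.float64(0.436), np.int64(8)), (np.float64(0.44), np.int64(2)), (np.float64(0.444), np.int64(0)), (np.float64(0.448), np.int64(0)), (np.float64(0.452), np.int64(0)), (np.float64(0.456), np.int64(14)), (np.float64(0.46), np.int64(18)), (np.float64(0.464), np.int64(0)), (np.float64(0.468), np.int64(0)), (np.float64(0.472), np.int64(0)), (np.float64(0.476), np.int64(0)), (np.float64(0.48), np.int64(0)), (np.float64(0.484), np.int64(0)), (np.float64(0.488), np.int64(0)), (np.float64(0.492), np.int64(0)), (np.float64(0.496), np.int64(0)), (np.float64(0.5), np.int64(0)), (np.float64(0.504), np.int64(0)), (np.float64(0.508), np.int64(0)), (np.float64(0.512), np.int64(0)), (np.float64(0.516), np.int64(66)), (np.float64(0.52), np.int64(175)), (np.float64(0.524), np.int64(220)), (np.float64(0.528), np.int64(221))]
```

```bash
cat >> h.py <<'E'
ANG=np.radians(39.5); JX=np.array([np.cos(ANG),np.sin(ANG)]); JY=np.array([-np.sin(ANG),np.cos(ANG)])
JC=0.465*JX-0.420*JY
def tojig(p): p=np.array(p[:2])-JC; return np.round([p@JX*1000,p@JY*1000],1)
def blocks(c,zt=(0.036,0.062)):
    P=cloud(c); z=P[...,2]; hsv=cv2.cvtColor(c["img"],cv2.COLOR_RGB2HSV)
    s=((z>zt[0])&(z<zt[1])).astype(np.uint8); n,l,st,_=cv2.connectedComponentsWithStats(s)
    for i in range(1,n):
        if 250<st[i,4]<1600:
            v,u=np.nonzero(l==i); zz=np.median(z[v,u]); pts=np.array([atz(c,a,b,zz)[:2] for a,b in zip(u,v)],np.float32)*1000
            (cx,cy),wh,a=cv2.minAreaRect(pts); hue=np.median(hsv[v,u],0)
            print(st[i,:2]+st[i,2:4]//2,"z",round(float(zz),3),"ctr",round(cx,1),round(cy,1),"wh",np.round(wh,1),"ang",round(a,1),"jig",tojig([cx/1000,cy/1000]),hue)
E
python3 - <<'E'
from h import *
c=cap("top"); blocks(c); print(tojig([.669,.004]),JC)
P=cloud(c)
for n in ["sanding_block","tape_roll"]: print(n, models.landmark_of("top",n)[0])
# obstacle map heights
s=P[...,2]>0.07
n,l,st,ce=cv2.connectedComponentsWithStats(s.astype(np.uint8))
for i in range(1,n):
    if st[i,4]>40: q=P[l==i]; print(st[i],np.round(np.nanmin(q,0),2),np.round(np.nanmax(q,0),2))
E
```

```text
[264  46] z 0.049 ctr 978.5 -125.7 wh [21.3 93.2] ang 41.7 jig [ 210.1 -299.4] [14. 80. 68.]
[224  83] z 0.049 ctr 894.9 -39.6 wh [ 25.1 121.1] ang 40.4 jig [ 200.4 -179.8] [ 15.  97. 107.]
[233 181] z 0.053 ctr 676.2 -54.1 wh [60.4 55.9] ang 41.1 jig [ 22.4 -51.9] [ 18. 109. 244.]
[456 227] z 0.044 ctr 572.1 -529.4 wh [56.1 58.8] ang 21.1 jig [-360.3 -352.4] [ 17.  221.5 246. ]
[375 232] z 0.044 ctr 562.6 -354.7 wh [55.8 56.7] ang 51.7 jig [-256.5 -211.6] [ 16. 116. 233.]
[574 300] z 0.055 ctr 424.1 -765.4 wh [ 52.1 180.9] ang 60.3 jig [-624.6 -440.4] [13. 61. 85.]
[307 295] z 0.04 ctr 433.3 -207.7 wh [ 23.9 119.6] ang 58.5 jig [-262.8  -15.9] [ 13. 130. 209.]
[419 285] z 0.044 ctr 450.8 -445.7 wh [57.2 56.3] ang 69.3 jig [-400.7 -210.6] [ 16.  114.5 232. ]
[335 314] z 0.04 ctr 391.6 -267.6 wh [ 29.9 119.8] ang 52.9 jig [-333.   -35.6] [ 13. 129. 211.]
[362 342] z 0.04 ctr 334.8 -321.8 wh [ 18.3 119.5] ang 65.1 jig [-411.4  -41.3] [ 13. 129. 186.]
[53.8 -2.4] [ 0.62595828 -0.02830595]
sanding_block {'point': [318.4, 142.2], 'confidence': 0.84}
tape_roll {'point': [391.0, 177.1], 'confidence': 0.56}
[    0     0   278   262 37715] [ 0.51 -0.15  0.07] [1.06 0.42 0.5 ]
[  470     0   170   153 13090] [ 0.72 -0.92  0.07] [ 1.07 -0.58  0.37]
[ 493  127   57   54 2306] [ 0.66 -0.71  0.07] [ 0.77 -0.61  0.13]
[544 188  38  36 922] [ 0.57 -0.79  0.07] [ 0.65 -0.71  0.08]
[573 227  39  37 962] [ 0.49 -0.84  0.07] [ 0.56 -0.77  0.08]
[ 530  254   39   33 1019] [ 0.44 -0.74  0.07] [ 0.51 -0.67  0.11]
[298 284  17  23 170] [ 0.41 -0.22  0.08] [ 0.45 -0.19  0.09]
[   91   300   280   180 24667] [ 0.19 -0.27  0.07] [0.43 0.13 0.83]
[327 304  19  23 180] [ 0.37 -0.29  0.07] [ 0.41 -0.25  0.09]
[356 331  16  25 194] [ 0.31 -0.34  0.07] [ 0.36 -0.31  0.09]
[  420   330   220   150 20279] [ 0.21 -0.89  0.07] [ 0.36 -0.33  0.69]
[  0 387  37  37 839] [0.21 0.33 0.07] [0.26 0.36 0.19]
```

```bash
cat >> h.py <<'E'
from scipy.spatial.transform import Rotation as Ro, Slerp
def Rt(psi,tilt=0):
    p=np.radians(psi); R=np.array([[np.cos(p),np.sin(p),0],[np.sin(p),-np.cos(p),0],[0,0,-1.]])
    return R@Ro.from_euler('y',tilt,degrees=True).as_matrix()
def plan(targets,hand,start=None,v=1.0):
    """targets: list of (G xyz, psi, tilt[, max]) ; G=grasp point; prints rows"""
    s=status.read_state()
    p=s["position"].copy(); R=s["tcp_rot"].copy()
    if start is not None: G,psi,t=start; R=Rt(psi,t); p=np.array(G)+R[:,2]*.019
    rows=[]
    for tg in targets:
        G,psi,t=tg[:3]; vv=tg[3] if len(tg)>3 else v
        R1=Rt(psi,t); Gs=p-R[:,2]*.019; G=np.array(G,float)
        rv=Ro.from_matrix(R.T@R1).as_rotvec()
        n=max(1,int(np.ceil(max(np.linalg.norm(G-Gs)/.025/vv, np.abs(np.degrees(rv)).max()/10/vv)-.02)))
        R0=R.copy()
        for i in range(n):
            f=(i+1)/n; Rn=R0@Ro.from_rotvec(rv*f).as_matrix(); pn=Gs+(G-Gs)*f+Rn[:,2]*.019
            d=np.round(R.T@(pn-p)/.025,2); w=np.round(np.degrees(Ro.from_matrix(R.T@Rn).as_rotvec())/10,2)
            d=np.clip(d,-1,1); w=np.clip(w,-1,1)
            rows.append(list(d+0.)+list(w+0.)+[hand])
            p=p+R@(d*.025); R=R@Ro.from_rotvec(np.radians(w*10)).as_matrix()
        rows.append(None)
    print("[",end="")
    for r in rows:
        if r is None: print("  //"); continue
        print("["+",".join(f"{x:g}" for x in r)+"],",end="")
    print("]")
def st():
    s=status.read_state(); R=s["tcp_rot"]; G=s["position"]-R[:,2]*.019
    print("t",round(s["time_s"],2),"G",np.round(G,4),"jig",tojig(G),"psi",round(np.degrees(np.arctan2(-R[0,1]*-1,-R[1,1])),2),"toolz",np.round(R[:,2],3),"F",np.round(s["force"],1),"op",round(s["opening"]*87,1),"q",np.round(s["joint_positions"],0))
E
python3 - <<'E'
from h import *
st()
c=cap("top");P=cloud(c); q=P[(P[...,2]>.05)&(P[...,0]>.5)&(P[...,1]>-.25)]; j=(q[:,:2]-JC)@np.stack([JX,JY],1)
w=np.abs(j[:,1])<.15
for a in np.arange(.06,.3,.02):
    k=w&(j[:,0]>a)&(j[:,0]<a+.02); print(round(a,2),k.sum(),q[k,2].max().round(3) if k.sum() else '')
plan([([.4508,-.4457,.13],-20.7,0),([.4508,-.4457,.026],-20.7,0)],-1)
E
```

```text
t 1.2 G [ 0.2824 -0.5575  0.2416] jig [-601.7 -189.8] psi 26.86 toolz [-0. -0. -1.] F [ 0.1 -0.3  0.2] op 87.1 q [-73.  30.  82.  -0.  68. -10.]
0.06 0 
0.08 0 
0.1 0 
0.12 0 
0.14 0 
0.16 0 
0.18 95 0.099
0.2 832 0.263
0.22 4166 0.4
0.24 9870 0.416
0.26 10686 0.503
0.28 23 0.501
[[0.8,-0.09,0.45,0,0,0.48,-1],[0.79,-0.17,0.44,0,0,0.47,-1],[0.78,-0.22,0.45,0,0,0.48,-1],[0.76,-0.29,0.44,0,0,0.47,-1],[0.72,-0.35,0.45,0,0,0.48,-1],[0.7,-0.41,0.45,0,0,0.47,-1],[0.66,-0.47,0.44,0,0,0.48,-1],[0.62,-0.52,0.45,0,0,0.47,-1],[0.57,-0.57,0.45,0,0,0.48,-1],[0.53,-0.62,0.44,0,0,0.48,-1],  //
[0,0,0.83,0,0,0,-1],[0,0,0.83,0,0,0,-1],[0,0,0.84,0,0,0,-1],[0,0,0.83,0,0,0,-1],[0,0,0.83,0,0,0,-1],  //
]
```

>>> send_rows(
  moves=[
    [0.8,-0.09,0.45,0,0,0.48,-1],
    [0.79,-0.17,0.44,0,0,0.47,-1],
    [0.78,-0.22,0.45,0,0,0.48,-1],
    [0.76,-0.29,0.44,0,0,0.47,-1],
    [0.72,-0.35,0.45,0,0,0.48,-1],
    [0.7,-0.41,0.45,0,0,0.47,-1],
    [0.66,-0.47,0.44,0,0,0.48,-1],
    [0.62,-0.52,0.45,0,0,0.47,-1],
    [0.57,-0.57,0.45,0,0,0.48,-1],
    [0.53,-0.62,0.44,0,0,0.48,-1],
  ],
)

```text
time_s: 2.5
position: [0.4514, -0.4454, 0.1107]
tcp_rot: [[0.934, -0.357, 0.0], [-0.357, -0.934, -0.0], [0.0, 0.0, -1.0]]
force: [0.0, -0.3, 0.1]
opening: 0.999
```

```bash
python3 - <<'E'
from h import *
st()
cap("scene","s1"); cap("top","t1")
plan([([.4508,-.4457,.026],-20.7,-30)],-1)
E
```

```text
t 2.5 G [ 0.4514 -0.4454  0.1297] jig [-399.9 -210.8] psi -20.9 toolz [ 0. -0. -1.] F [ 0.  -0.3  0.1] op 86.9 q [-55.  39.  86.  -0.  55.  56.]
[[-0.08,0.02,0.82,0,-0.6,0,-1],[0.01,0.02,0.81,0,-0.6,0.01,-1],[0.09,0.02,0.8,-0.01,-0.59,0,-1],[0.17,0.02,0.78,0,-0.6,0,-1],[0.26,0.01,0.75,0,-0.6,0,-1],  //
]
```

View pics/s1.png

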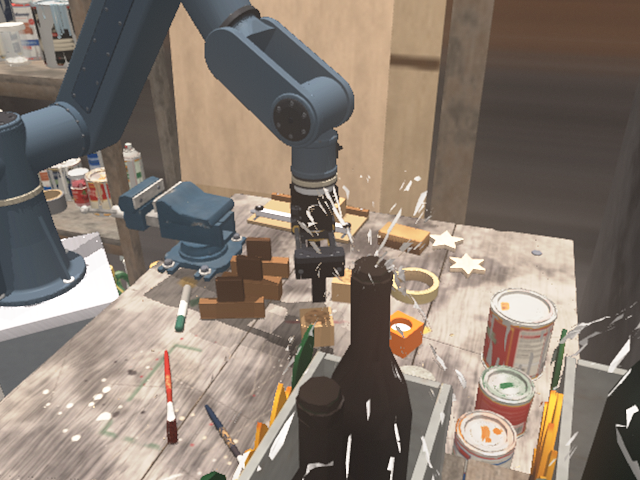

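View pics/t1.png

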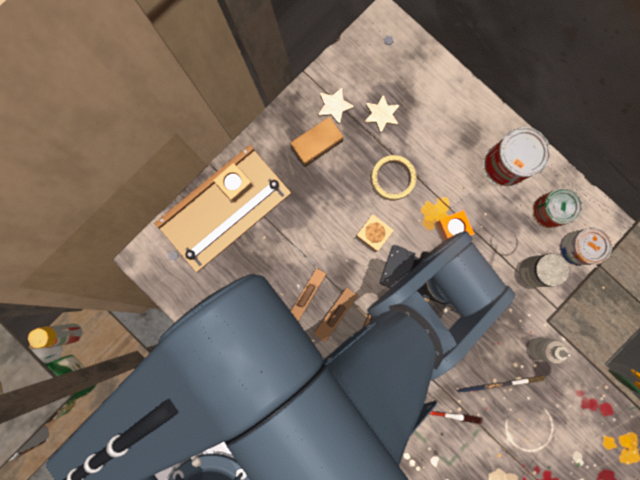

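```bash
python3 - <<'E'
from h import *
plan([([.4508,-.4457,.026],-20.7,-45)],-1)
E
```

```text
[[-0.12,0.02,0.81,0,-0.9,0,-1],[0.01,0.02,0.8,0,-0.9,0.01,-1],[0.14,0.02,0.78,0,-0.89,0,-1],[0.25,0.02,0.72,-0.01,-0.9,0,-1],[0.37,0.01,0.66,0,-0.9,0,-1],  //
]
```

>>> send_rows(
  moves=[
    [-0.12,0.02,0.81,0,-0.9,0,-1],
    [0.01,0.02,0.8,0,-0.9,0.01,-1],
    [0.14,0.02,0.78,0,-0.89,0,-1],
    [0.25,0.02,0.72,-0.01,-0.9,0,-1],
    [0.37,0.01,0.66,0,-0.9,0,-1],
    [0,0,0,0,0,0,-1],
  ],
)

```text
time_s: 3.35
position: [0.4371, -0.4429, 0.0091]
tcp_rot: [[0.659, -0.353, -0.664], [-0.248, -0.936, 0.251], [-0.71, -0.001, -0.704]]
force: [0.3, 0.0, -0.1]
opening: 1.001
```

```bash
python3 - <<'E'
from h import *
st()
cap("scene","s2")
E
```

```text
t 3.35 G [ 0.4497 -0.4477  0.0225] jig [-402.7 -211.5] psi -20.67 toolz [-0.664  0.251 -0.704] F [ 0.3  0.  -0.1] op 87.1 q [-47.  65.  55. -19. 102.  67.]
```

View pics/s2.png

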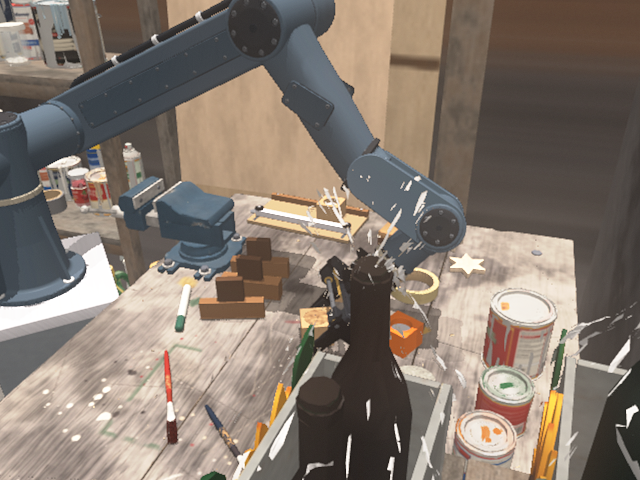

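>>> send_rows(
  moves=[
    [0,0,0,0,0,0,1],
    [0,0,0,0,0,0,1],
    [0,0,0,0,0,0,1],
    [0,0,0,0,0,0,1],
    [-0.5,0,-0.5,0,0,0,1],
    [-0.5,0,-0.5,0,0,0,1],
    [-0.5,0,-0.5,0,0,0,1],
  ],
)

```text
time_s: 4.28
position: [0.4378, -0.4432, 0.0685]
tcp_rot: [[0.662, -0.355, -0.66], [-0.253, -0.935, 0.248], [-0.705, 0.002, -0.709]]
force: [0.1, 0.2, -1.9]
opening: 0.643
```

```bash
python3 - <<'E'
from h import *
st()
plan([([.4508,-.4457,.070],-20.7,45,.9),([.4508,-.4457,.032],-20.7,45)],1)
E
```

```text
t 4.28 G [ 0.4504 -0.4479  0.082 ] jig [-402.4 -212.1] psi -20.78 toolz [-0.66   0.248 -0.709] F [ 0.1  0.2 -1.9] op 56.0 q [-47.  61.  55. -19. 105.  66.]
[[0.15,-0.01,0.03,0,0.9,0,1],[0.15,-0.01,0.03,0,0.9,0,1],[0.14,-0.01,0.03,0.01,0.89,0,1],[0.13,-0.01,0.04,0,0.9,0,1],[0.12,-0.01,0.04,0,0.9,0,1],[0.12,-0.01,0.03,0,0.9,-0.01,1],[0.11,0,0.04,0,0.9,0,1],[0.1,-0.01,0.04,0,0.9,0,1],[0.1,-0.01,0.03,0,0.89,0,1],[0.09,-0.01,0.03,0.01,0.9,0,1],  //
[-0.54,0,0.54,0,0,0,1],[-0.54,0,0.54,0,0,0,1],  //
]
```

>>> send_rows(
  moves=[
    [0.15,-0.01,0,0,0.9,0,1],
    [0.15,-0.01,0,0,0.9,0,1],
    [0.14,-0.01,0.0,0.01,0.9,0,1],
    [0.13,-0.01,0.0,0,0.9,0,1],
    [0.12,-0.01,0.0,0,0.9,0,1],
    [0.12,-0.01,0.03,0,0.9,0,1],
    [0.11,0,0.04,0,0.9,0,1],
    [0.1,-0.01,0.04,0,0.9,0,1],
    [0.1,-0.01,0.03,0,0.9,0,1],
    [0.09,-0.01,0.03,0,0.9,0,1],
    [0,0,0,0,0,0,1],
  ],
)

```text
time_s: 5.65
position: [0.4713, -0.4351, 0.0558]
tcp_rot: [[0.803, -0.324, 0.501], [-0.304, -0.945, -0.122], [0.513, -0.054, -0.857]]
force: [-0.3, -0.1, -1.0]
opening: 0.643
```

```bash
python3 - <<'E'
from h import *
st()
cap("scene","s3")
plan([([.4508,-.4457,.032],-20.7,45)],1)
E
```

```text
t 5.65 G [ 0.4618 -0.4328  0.0721] jig [-384.  -207.7] psi -18.9 toolz [ 0.501 -0.122 -0.857] F [-0.3 -0.1 -1. ] op 55.9 q [-64.  42. 107.  68.  25. -16.]
[[-0.43,0.37,0.6,-0.18,0.71,-0.02,1],[-0.51,0.36,0.54,-0.17,0.7,-0.02,1],  //
]
```

View pics/s3.png

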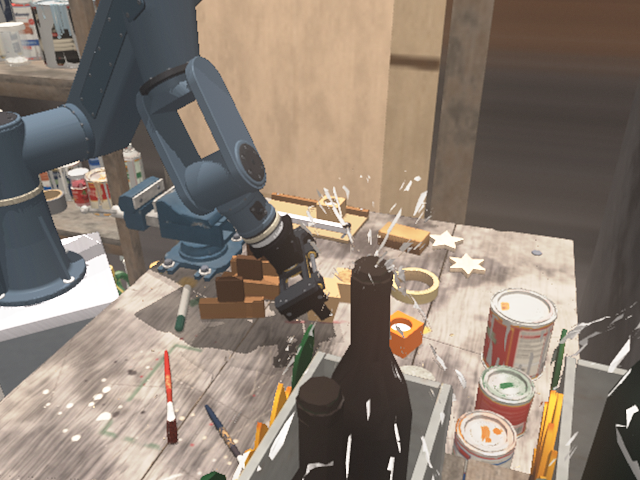

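```bash
python3 - <<'E'
from h import *
plan([([.495,-.455,.075],-20.7,45,.6),],1)
E
```

```text
[[0.52,0.15,0.22,-0.12,0.47,-0.01,1],[0.49,0.14,0.26,-0.11,0.47,-0.02,1],[0.48,0.13,0.3,-0.12,0.47,-0.01,1],  //
]
```

>>> send_rows(
  moves=[
    [0.52,0.15,0.22,-0.12,0.47,-0.01,1],
    [0.49,0.14,0.26,-0.11,0.47,-0.02,1],
    [0.48,0.13,0.3,-0.12,0.47,-0.01,1],
    [0,0,0,0,0,0,1],
    [0,0,0,0,0,0,1],
  ],
)

```text
time_s: 6.32
position: [0.5083, -0.4595, 0.0616]
tcp_rot: [[0.662, -0.351, 0.662], [-0.249, -0.936, -0.248], [0.707, 0.0, -0.707]]
force: [0.6, 0.4, -2.3]
opening: 0.639
```

```bash
python3 - <<'E'
from h import *
st()
plan([([.495,-.455,.032],-20.7,45,.6),],1)
E
```

```text
t 6.33 G [ 0.4958 -0.4548  0.0751] jig [-371.8 -246.3] psi -20.57 toolz [ 0.662 -0.248 -0.707] F [ 0.6  0.4 -2.3] op 55.6 q [-64.  46. 110. 110.  31. -57.]
[[-0.41,0.01,0.4,0,0,0,1],[-0.41,0,0.4,-0.01,0,0.01,1],[-0.42,0.01,0.4,0,0,0,1],  //
]
```

>>> send_rows(
  moves=[
    [-0.41,0,0.4,0,0,0,1],
    [-0.41,0,0.4,0,0,0,1],
    [-0.42,0,0.4,0,0,0,1],
    [0,0,0,0,0,0,1],
  ],
)

```text
time_s: 6.82
position: [0.5073, -0.459, 0.0176]
tcp_rot: [[0.662, -0.352, 0.661], [-0.25, -0.936, -0.248], [0.706, -0.001, -0.708]]
force: [0.7, -0.2, -1.3]
opening: 0.646
```

```bash
python3 - <<'E'
from h import *
st()
cap("scene","s4"); c=cap("top","t4")
P=cloud(c); 
import cv2
a=cv2.imread("pics/s4.png")[230:370,240:440]; b=cv2.imread("pics/t4.png")[200:330,340:480]
cv2.imwrite("pics/z4.png",cv2.hconcat([cv2.resize(a,(400,280)),cv2.resize(b,(302,280))]))
E
```

```text
t 6.83 G [ 0.4947 -0.4543  0.031 ] jig [-372.2 -245.2] psi -20.62 toolz [ 0.661 -0.248 -0.708] F [ 0.7 -0.2 -1.3] op 56.2 q [-65.  51. 110. 117.  34. -66.]
```

View pics/z4.png

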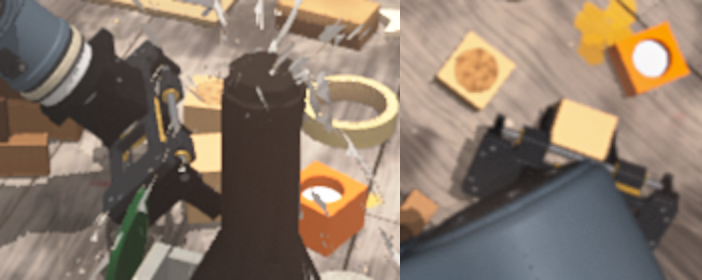

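```bash
python3 - <<'E'
from h import *
plan([([.4947,-.4545,.0285],-20.62,45,.3),],1)
plan([([.4947,-.4545,.034],-20.62,0,.8),],-1,start=([.4947,-.4545,.0285],-20.62,45))
E
```

```text
[[-0.11,0,0.09,0,0,0,1],  //
]
[[-0.07,0,-0.03,0,-0.75,0,-1],[-0.08,0,-0.04,0,-0.75,0,-1],[-0.08,0,-0.04,0,-0.75,0,-1],[-0.09,0,-0.04,0,-0.75,0,-1],[-0.08,0,-0.04,0,-0.75,0,-1],[-0.1,0,-0.04,0,-0.75,0,-1],  //
]
```

>>> send_rows(
  moves=[
    [-0.07,0,0.06,0,0,0,1],
    [0,0,0,0,0,0,1],
    [0,0,0,0,0,0,-1],
    [0,0,0,0,0,0,-1],
    [0,0,0,0,0,0,-1],
  ],
)

```text
time_s: 7.55
position: [0.507, -0.4592, 0.0158]
tcp_rot: [[0.661, -0.353, 0.662], [-0.25, -0.936, -0.249], [0.707, -0.0, -0.707]]
force: [0.3, -0.4, -0.4]
opening: 0.895
```

>>> send_rows(
  moves=[
    [-0.07,0,-0.03,0,-0.75,0,-1],
    [-0.08,0,-0.04,0,-0.75,0,-1],
    [-0.08,0,-0.04,0,-0.75,0,-1],
    [-0.09,0,-0.04,0,-0.75,0,-1],
    [-0.08,0,-0.04,0,-0.75,0,-1],
    [-0.1,0,-0.04,0,-0.75,0,-1],
    [0,0,0,0,0,0,-1],
    [0,0,0,0,0,0,-1],
  ],
)

```text
time_s: 8.55
position: [0.5106, -0.4367, 0.0106]
tcp_rot: [[0.895, -0.313, 0.317], [-0.319, -0.947, -0.037], [0.312, -0.068, -0.948]]
force: [-0.4, -0.9, -0.4]
opening: 1.0
```

```bash
python3 - <<'E'
from h import *
st()
cap("scene","s4"); c=cap("top","t4")
import cv2
a=cv2.imread("pics/s4.png")[230:370,240:440]; b=cv2.imread("pics/t4.png")[200:330,340:480]
cv2.imwrite("pics/z5.png",cv2.hconcat([cv2.resize(a,(400,280)),cv2.resize(b,(302,280))]))
E
```

```text
t 8.55 G [ 0.5045 -0.436   0.0286] jig [-353.  -237.3] psi -18.31 toolz [ 0.317 -0.037 -0.948] F [-0.4 -0.9 -0.4] op 87.0 q [-57.  47.  95.  30.  30.  28.]
```

View pics/z5.png

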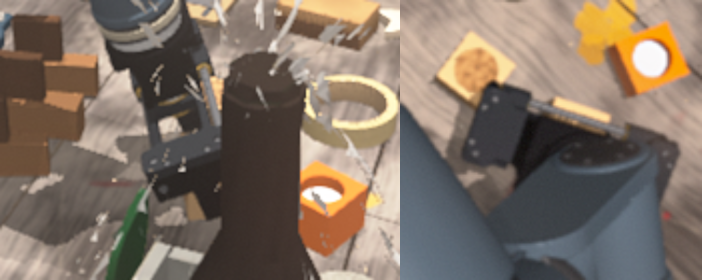

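```bash
python3 - <<'E'
from h import *
plan([([.4947,-.4545,.034],-20.62,0,.7),],-1)
E
```

```text
[[-0.09,0.29,-0.11,-0.14,-0.6,0.05,-1],[-0.09,0.29,-0.1,-0.14,-0.6,0.06,-1],[-0.1,0.29,-0.09,-0.15,-0.6,0.05,-1],  //
]
```

>>> send_rows(
  moves=[
    [-0.09,0.29,-0.11,-0.14,-0.6,0.05,-1],
    [-0.09,0.29,-0.1,-0.14,-0.6,0.06,-1],
    [-0.1,0.29,-0.09,-0.15,-0.6,0.05,-1],
    [0,0,0,0,0,0,-1],
  ],
)

```text
time_s: 9.15
position: [0.4966, -0.4553, 0.0154]
tcp_rot: [[0.937, -0.35, 0.003], [-0.35, -0.937, -0.003], [0.003, 0.001, -1.0]]
force: [0.4, 0.3, -1.1]
opening: 1.002
```

```bash
python3 - <<'E'
from h import *
st()
c=cap("top","t5")
blocks(c,(.046,.066))
import cv2
b=cv2.imread("pics/t5.png")[200:330,340:480]
cv2.imwrite("pics/z6.png",cv2.resize(b,None,fx=3,fy=3))
E
```

```text
t 9.15 G [ 0.4966 -0.4552  0.0344] jig [-371.4 -247.1] psi -20.47 toolz [ 0.003 -0.003 -1.   ] F [ 0.4  0.3 -1.1] op 87.2 q [-52.  49.  82.   0.  49.  58.]
[550  81] z 0.056 ctr 893.8 -747.9 wh [522.4  18. ] ang 45.1 jig [-251.  -725.6] [10. 45. 55.]
[223  82] z 0.056 ctr 894.8 -38.8 wh [ 19.9 120.2] ang 41.1 jig [ 200.8 -179.1] [ 15.  96. 114.]
[ 96 176] z 0.056 ctr 697.0 230.2 wh [ 17.4 557.5] ang 45.0 jig [219.2 154.3] [ 14.  93. 131.]
[232 181] z 0.054 ctr 676.7 -53.6 wh [57.8 55.8] ang 41.2 jig [ 23.1 -51.8] [ 20. 104. 249.]
```

View pics/z6.png

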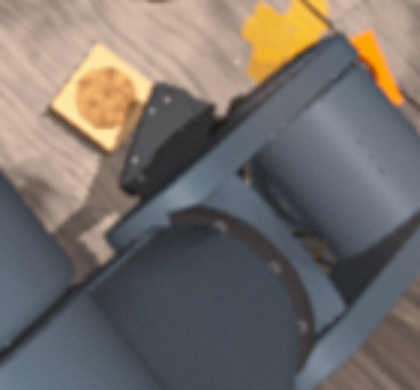

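```bash
python3 - <<'E'
from h import *
plan([([.4966,-.4552,.135],-20.5,0),([.59,-.215,.135],-30,0)],1)
E
```

```text
[[0.01,0,-0.81,0,0,0,1],[0.01,0.01,-0.81,0,0,0,1],[0.02,0,-0.81,0,-0.01,0,1],[0.01,0,-0.8,0,0,0,1],[0.01,0.01,-0.81,0,0,0,1],  //
[0.01,-0.94,0,0,0,0.09,1],[0,-0.93,0,0,0,0.08,1],[-0.02,-0.94,0,0,0,0.09,1],[-0.03,-0.94,0,0,0,0.09,1],[-0.04,-0.93,0,0,0,0.08,1],[-0.06,-0.94,0,0,0,0.09,1],[-0.07,-0.93,0,0,0,0.08,1],[-0.09,-0.94,0,0,0,0.09,1],[-0.1,-0.93,0,0,0,0.09,1],[-0.11,-0.93,0,0,0,0.08,1],[-0.13,-0.93,0,0,0,0.09,1],  //
]
```

>>> send_rows(
  moves=[
    [0,0,0,0,0,0,1],
    [0,0,0,0,0,0,1],
    [0,0,0,0,0,0,1],
    [0,0,0,0,0,0,1],
    [0,0,-0.8,0,0,0,1],
    [0,0,-0.8,0,0,0,1],
    [0,0,-0.8,0,0,0,1],
    [0,0,-0.8,0,0,0,1],
    [0,0,-0.8,0,0,0,1],
    [0,0,0,0,0,0,1],
  ],
)

```text
time_s: 10.45
position: [0.4965, -0.4562, 0.1184]
tcp_rot: [[0.936, -0.351, 0.003], [-0.351, -0.936, -0.006], [0.005, 0.005, -1.0]]
force: [-0.5, -0.8, -1.3]
opening: 0.645
```

```bash
python3 - <<'E'
from h import *
st()
cap("scene","s6")
import cv2
cv2.imwrite("pics/z7.png",cv2.resize(cv2.imread("pics/s6.png")[200:370,240:440],None,fx=3,fy=3))
E
```

```text
t 10.45 G [ 0.4965 -0.4561  0.1374] jig [-372.  -247.7] psi -20.55 toolz [ 0.003 -0.006 -1.   ] F [-0.5 -0.8 -1.3] op 56.1 q [-52.  41.  80.  -0.  59.  59.]
```

View pics/z7.png

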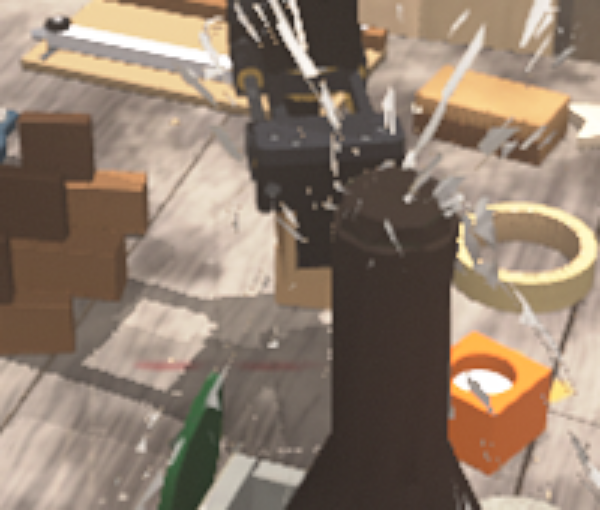

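>>> send_rows(
  moves=[
    [0.01,-0.94,0,0,0,0.09,1],
    [0,-0.94,0,0,0,0.08,1],
    [-0.02,-0.94,0,0,0,0.09,1],
    [-0.03,-0.94,0,0,0,0.09,1],
    [-0.04,-0.94,0,0,0,0.08,1],
    [-0.06,-0.94,0,0,0,0.09,1],
    [-0.07,-0.94,0,0,0,0.08,1],
    [-0.09,-0.94,0,0,0,0.09,1],
    [-0.1,-0.94,0,0,0,0.09,1],
    [-0.11,-0.94,0,0,0,0.08,1],
    [-0.13,-0.94,0,0,0,0.09,1],
    [0,0,0,0,0,0,1],
  ],
)

```text
time_s: 12.0
position: [0.5894, -0.2115, 0.1139]
tcp_rot: [[0.867, -0.498, -0.002], [-0.498, -0.867, -0.001], [-0.001, 0.002, -1.0]]
force: [0.1, -1.4, -1.0]
opening: 0.638
```

```bash
python3 - <<'E'
from h import *
st()
plan([([.59,-.215,.036],-30,0,.8)],1)
plan([([.59,-.215,.029],-30,-60,.8)],-1,start=([.59,-.215,.034],-30,0))
E
```

```text
t 12.0 G [ 0.5894 -0.2114  0.1329] jig [-144.7 -118.1] psi -29.89 toolz [-0.002 -0.001 -1.   ] F [ 0.1 -1.4 -1. ] op 55.5 q [-30.  38.  87.  -0.  55.  90.]
[[0.02,0.02,0.78,0,0,0,1],[0.02,0.02,0.77,0,0,0,1],[0.02,0.02,0.78,0.01,0,0.01,1],[0.02,0.02,0.77,0,0.01,0,1],[0.02,0.03,0.78,0,0,0,1],  //
]
[[-0.1,0,0.02,0,-0.75,0,-1],[-0.1,0,0.02,0,-0.75,0,-1],[-0.09,0,0.01,0,-0.75,0,-1],[-0.09,0,0.02,0,-0.75,0,-1],[-0.08,0,0.01,0,-0.75,0,-1],[-0.09,0,0.02,0,-0.75,0,-1],[-0.08,0,0.01,0,-0.75,0,-1],[-0.08,0,0.01,0,-0.75,0,-1],  //
]
```

>>> send_rows(
  moves=[
    [0.02,0.02,0.78,0,0,0,1],
    [0.02,0.02,0.78,0,0,0,1],
    [0.02,0.02,0.78,0,0,0,1],
    [0.02,0.02,0.78,0,0,0,1],
    [0.02,0.02,0.78,0,0,0,1],
    [0,0,0,0,0,0,1],
  ],
)

```text
time_s: 12.75
position: [0.5903, -0.217, 0.0159]
tcp_rot: [[0.866, -0.501, -0.001], [-0.501, -0.866, -0.002], [-0.0, 0.002, -1.0]]
force: [-0.4, -0.4, -1.4]
opening: 0.644
```

```bash
python3 - <<'E'
from h import *
st()
E
```

```text
t 12.75 G [ 0.5903 -0.217   0.0349] jig [-147.5 -122.9] psi -30.06 toolz [-0.001 -0.002 -1.   ] F [-0.4 -0.4 -1.4] op 56.0 q [-30.  46.  89.  -0.  45.  90.]
```

>>> send_rows(
  moves=[
    [0,0,0.02,0,0,0,-0.8],
    [0,0,0,0,0,0,-0.8],
    [0,0,0,0,0,0,-0.8],
    [-0.1,0,0.02,0,-0.75,0,-0.8],
    [-0.1,0,0.02,0,-0.75,0,-0.8],
    [-0.09,0,0.01,0,-0.75,0,-0.8],
    [-0.09,0,0.02,0,-0.75,0,-0.8],
    [-0.08,0,0.01,0,-0.75,0,-0.8],
    [-0.09,0,0.02,0,-0.75,0,-0.8],
    [-0.08,0,0.01,0,-0.75,0,-0.8],
    [-0.08,0,0.01,0,-0.75,0,-0.8],
    [0,0,0,0,0,0,-0.8],
  ],
)

```text
time_s: 14.25
position: [0.5755, -0.2084, 0.018]
tcp_rot: [[0.431, -0.501, -0.751], [-0.251, -0.866, 0.433], [-0.867, 0.002, -0.499]]
force: [-0.5, -0.5, -0.1]
opening: 0.9
```

```bash
python3 - <<'E'
from h import *
st()
cap("scene","s7");cap("top","t7")
import cv2
cv2.imwrite("pics/z8.png",cv2.hconcat([cv2.resize(cv2.imread("pics/s7.png")[180:330,240:440],(400,300)),cv2.resize(cv2.imread("pics/t7.png")[130:280,230:430],(400,300))]))
E
```

```text
t 14.25 G [ 0.5898 -0.2166  0.0274] jig [-147.7 -122.3] psi -30.06 toolz [-0.751  0.433 -0.499] F [-0.5 -0.5 -0.1] op 78.3 q [-30.  73.  42.  -0. 124.  90.]
```

View pics/z8.png

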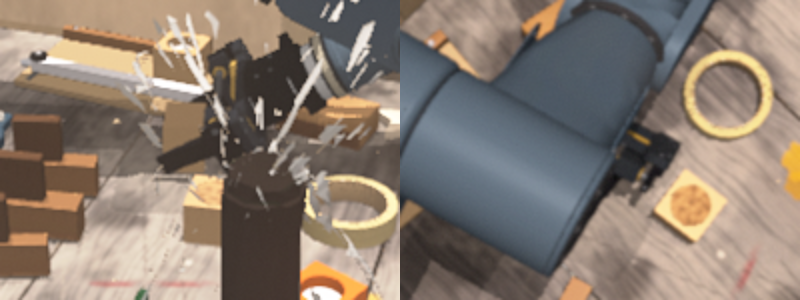

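>>> send_rows(
  moves=[
    [0,0,0,0,0,0,1],
    [0,0,0,0,0,0,1],
    [0,0,0,0,0,0,1],
    [0,0,0,0,0,0,1],
    [-0.7,0,-0.4,0,0,0,1],
    [-0.7,0,-0.4,0,0,0,1],
    [-0.7,0,-0.4,0,0,0,1],
    [0,0,0,0,0,0,1],
  ],
)

```text
time_s: 15.35
position: [0.5775, -0.2092, 0.0849]
tcp_rot: [[0.437, -0.501, -0.747], [-0.255, -0.866, 0.431], [-0.862, 0.002, -0.506]]
force: [-0.7, -0.6, 0.0]
opening: 0.643
```

```bash
python3 - <<'E'
from h import *
st()
plan([([.59,-.217,.085],-30,30,.9)],1)
E
```

```text
t 15.35 G [ 0.5917 -0.2174  0.0945] jig [-146.7 -124.1] psi -30.05 toolz [-0.747  0.431 -0.506] F [-0.7 -0.6  0. ] op 55.9 q [-30.  68.  43.  -0. 128.  90.]
[[0.15,0,0.02,0,0.9,0,1],[0.14,0,0.02,0,0.89,0,1],[0.14,0.01,0.02,0,0.9,0,1],[0.13,0,0.03,0.01,0.89,0,1],[0.13,0,0.02,0,0.9,0,1],[0.12,0,0.03,0,0.9,0,1],[0.12,0,0.03,0,0.89,-0.01,1],[0.11,0,0.03,0,0.9,0,1],[0.1,0.01,0.03,0,0.89,0,1],[0.1,0,0.02,0,0.9,0,1],  //
]
```

>>> send_rows(
  moves=[
    [0.15,0,0.02,0,0.9,0,1],
    [0.14,0,0.02,0,0.9,0,1],
    [0.14,0.01,0.02,0,0.9,0,1],
    [0.13,0,0.03,0,0.9,0,1],
    [0.13,0,0.02,0,0.9,0,1],
    [0.12,0,0.03,0,0.9,0,1],
    [0.12,0,0.03,0,0.9,0,1],
    [0.11,0,0.03,0,0.9,0,1],
    [0.1,0,0.03,0,0.9,0,1],
    [0.1,0,0.02,0,0.9,0,1],
    [0,0,0,0,0,0,1],
  ],
)

```text
time_s: 16.73
position: [0.5927, -0.2178, 0.0631]
tcp_rot: [[0.755, -0.501, 0.424], [-0.435, -0.866, -0.248], [0.491, 0.003, -0.871]]
force: [0.8, -1.0, -0.5]
opening: 0.642
```

```bash
python3 - <<'E'
from h import *
st()
plan([([.59,-.217,.03],-30,30,.9)],1)
cap("scene","s8");cap("top","t8")
import cv2
cv2.imwrite("pics/z9.png",cv2.hconcat([cv2.resize(cv2.imread("pics/s8.png")[180:330,240:440],(400,300)),cv2.resize(cv2.imread("pics/t8.png")[130:280,230:430],(400,300))]))
E
```

```text
t 16.73 G [ 0.5847 -0.2131  0.0797] jig [-149.4 -116.4] psi -30.04 toolz [ 0.424 -0.248 -0.871] F [ 0.8 -1.  -0.5] op 55.8 q [-30.  40. 110.   0.   0.  89.]
[[-0.25,0.01,0.62,0,0.02,0,1],[-0.24,0,0.62,0.01,0.02,0,1],[-0.26,0.01,0.62,0,0.02,0,1],  //
]
```

View pics/z9.png

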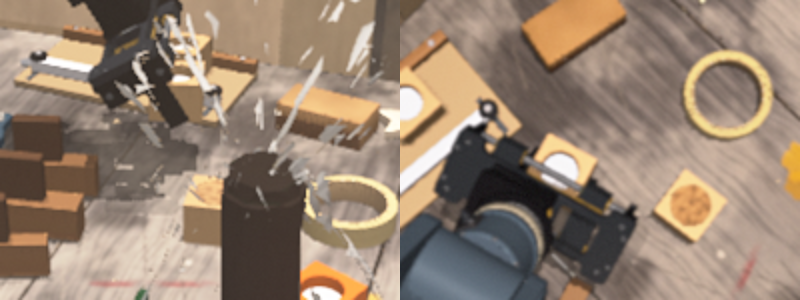

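```bash
python3 - <<'E'
from h import *
plan([([.595,-.217,.029],-30,26,.8)],1)
E
```

```text
[[-0.34,-0.03,0.65,0.01,-0.14,0,1],[-0.33,-0.03,0.65,0,-0.14,0,1],[-0.31,-0.03,0.66,0.01,-0.14,0,1],  //
]
```

>>> send_rows(
  moves=[
    [-0.34,-0.03,0.65,0,-0.14,0,1],
    [-0.33,-0.03,0.65,0,-0.14,0,1],
    [-0.31,-0.03,0.66,0,-0.14,0,1],
    [0,0,0,0,0,0,1],
  ],
)

```text
time_s: 17.32
position: [0.6003, -0.2202, 0.0095]
tcp_rot: [[0.78, -0.501, 0.374], [-0.451, -0.865, -0.219], [0.434, 0.003, -0.901]]
force: [-1.0, 0.6, -1.1]
opening: 0.642
```

```bash
python3 - <<'E'
from h import *
st()
E
```

```text
t 17.32 G [ 0.5931 -0.216   0.0267] jig [-144.7 -123.9] psi -30.08 toolz [ 0.374 -0.219 -0.901] F [-1.   0.6 -1.1] op 55.9 q [-30.  46. 107.  -5.   1.  95.]
```

>>> send_rows(
  moves=[
    [0,0,0,0,0,0,-0.8],
    [0,0,0,0,0,0,-0.8],
    [0,0,0,0,0,0,-0.8],
  ],
)

```text
time_s: 17.7
position: [0.6002, -0.22, 0.0118]
tcp_rot: [[0.779, -0.501, 0.376], [-0.45, -0.865, -0.221], [0.436, 0.003, -0.9]]
force: [0.2, 0.2, -0.1]
opening: 0.865
```

```bash
python3 - <<'E'
from h import *
st(); plan([([.5915,-.2155,.036],-30,0,.6)],-0.8)
E
```

```text
t 17.7 G [ 0.5931 -0.2158  0.0289] jig [-144.7 -123.8] psi -30.07 toolz [ 0.376 -0.221 -0.9  ] F [ 0.2  0.2 -0.1] op 75.2 q [-30.  45. 107.  -5.   1.  95.]
[[-0.05,0,-0.06,0,-0.52,0,-0.8],[-0.06,0.01,-0.06,0.01,-0.51,0,-0.8],[-0.07,0,-0.06,0,-0.52,0,-0.8],[-0.07,0,-0.06,0,-0.52,0,-0.8],[-0.08,0.01,-0.06,0.01,-0.52,0,-0.8],  //
]
```

>>> send_rows(
  moves=[
    [-0.05,0,-0.06,0,-0.52,0,-0.8],
    [-0.06,0,-0.06,0,-0.52,0,-0.8],
    [-0.07,0,-0.06,0,-0.52,0,-0.8],
    [-0.07,0,-0.06,0,-0.52,0,-0.8],
    [-0.08,0,-0.06,0,-0.52,0,-0.8],
    [0,0,0,0,0,0,-0.8],
    [0,0,0,0,0,0,1],
    [0,0,0,0,0,0,1],
    [0,0,0,0,0,0,1],
    [0,0,0,0,0,0,1],
  ],
)

```text
time_s: 18.95
position: [0.5908, -0.2145, 0.0161]
tcp_rot: [[0.865, -0.501, -0.005], [-0.501, -0.865, 0.0], [-0.005, 0.003, -1.0]]
force: [-0.2, 0.7, 0.5]
opening: 0.639
```

```bash
python3 - <<'E'
from h import *
st()
def J(x,y,z): p=JC+x*JX+y*JY; return [p[0],p[1],z]
G=status.read_state()["position"]+[0,0,.019]
plan([([G[0],G[1],.12],-30,0),(J(.010,.0,.12),39.5,0)],1)
cap("top","t9")
E
```

```text
t 18.95 G [ 0.5909 -0.2145  0.0351] jig [-145.5 -121.4] psi -30.06 toolz [-0.005  0.    -1.   ] F [-0.2  0.7  0.5] op 55.6 q [-30.  46.  89.  -0.  45.  90.]
[[0,0,-0.85,0,0.01,0,1],[-0.01,0,-0.85,0.01,0,0,1],[0,0.01,-0.85,0,0.01,0,1],[0,0,-0.85,0,0.01,-0.01,1],  //
[-0.3,-0.94,0,0,0,-0.87,1],[-0.14,-0.98,0,0,0,-0.87,1],[0,-0.98,0,0,0,-0.86,1],[0.14,-0.98,0,0,0,-0.87,1],[0.3,-0.94,0,0,0,-0.87,1],[0.43,-0.89,0,0,0,-0.87,1],[0.56,-0.81,0,0,0,-0.87,1],[0.68,-0.72,0,0,0,-0.87,1],  //
]
```

View pics/t9.png

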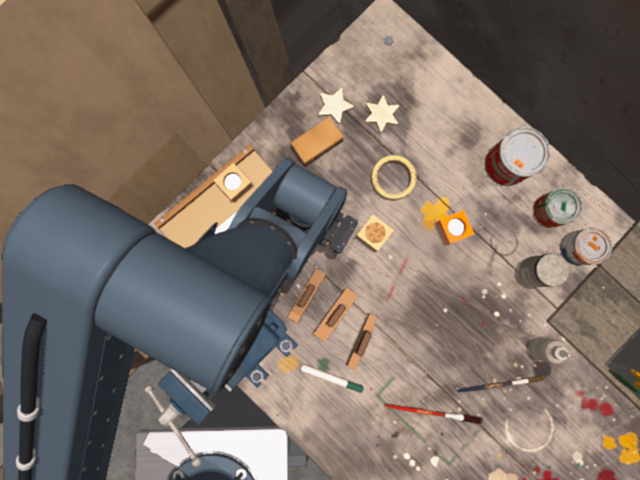

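```bash
cat >> h.py <<'E'
def J(x,y,z): p=JC+x*JX+y*JY; return [p[0],p[1],z]
E
python3 - <<'E'
from h import *
plan([([.5915,-.2145,.12],-30,0),(J(.012,.086,.12),39.5,0)],1)
E
```

```text
[[0,0,-0.85,0,0.01,0,1],[0.01,0,-0.85,0.01,0,0,1],[0,-0.01,-0.85,0,0.01,0,1],[0,0,-0.85,0,0.01,-0.01,1],  //
[-0.51,-0.8,0,0,0,-0.63,1],[-0.41,-0.85,0,0,0,-0.63,1],[-0.32,-0.89,0,0,0,-0.63,1],[-0.22,-0.92,0,0,0,-0.64,1],[-0.12,-0.94,0,0,0,-0.63,1],[-0.01,-0.95,0,0,0,-0.63,1],[0.09,-0.94,0,0,0,-0.63,1],[0.19,-0.93,0,0,0,-0.63,1],[0.3,-0.9,0,0,0,-0.63,1],[0.39,-0.86,0,0,0,-0.63,1],[0.48,-0.81,-0.01,0,0,-0.64,1],  //
]
```

>>> send_rows(
  moves=[
    [0,0,-0.85,0,0,0,1],
    [0,0,-0.85,0,0,0,1],
    [0,0,-0.85,0,0,0,1],
    [0,0,-0.85,0,0,0,1],
  ],
)

```text
time_s: 19.5
position: [0.5915, -0.2148, 0.1015]
tcp_rot: [[0.865, -0.501, -0.005], [-0.501, -0.865, -0.0], [-0.004, 0.003, -1.0]]
force: [0.8, 0.1, -1.0]
opening: 0.642
```

>>> send_rows(
  moves=[
    [-0.51,-0.8,0,0,0,-0.63,1],
    [-0.41,-0.85,0,0,0,-0.63,1],
    [-0.32,-0.89,0,0,0,-0.63,1],
    [-0.22,-0.92,0,0,0,-0.64,1],
    [-0.12,-0.94,0,0,0,-0.63,1],
    [-0.01,-0.95,0,0,0,-0.63,1],
    [0.09,-0.94,0,0,0,-0.63,1],
    [0.19,-0.93,0,0,0,-0.63,1],
    [0.3,-0.9,0,0,0,-0.63,1],
    [0.39,-0.86,0,0,0,-0.63,1],
    [0.48,-0.81,0,0,0,-0.64,1],
    [0,0,0,0,0,0,1],
  ],
)

```text
time_s: 21.0
position: [0.5807, 0.0466, 0.1009]
tcp_rot: [[0.771, 0.636, -0.005], [0.636, -0.771, -0.0], [-0.004, -0.003, -1.0]]
force: [0.1, -0.1, -1.4]
opening: 0.639
```

```bash
python3 - <<'E'
from h import *
st()
cap("scene","s10");cap("top","t10")
cv2.imwrite("pics/z10.png",cv2.hconcat([cv2.resize(cv2.imread("pics/s10.png")[130:280,200:400],(400,300)),cv2.resize(cv2.imread("pics/t10.png")[130:280,130:330],(400,300))]))
plan([(J(.016,.086,.047),39.5,0)],1)
E
```

```text
t 21.0 G [0.5808 0.0466 0.1199] jig [12.8 86.5] psi 39.53 toolz [-0.005 -0.    -1.   ] F [ 0.1 -0.1 -1.4] op 55.6 q [-6. 36. 94. -0. 50. 44.]
[[0.06,-0.01,0.97,0,0.01,0,1],[0.05,-0.02,0.98,-0.01,0.01,-0.01,1],[0.05,-0.01,0.97,0,0,0,1],  //
]
```

View pics/z10.png

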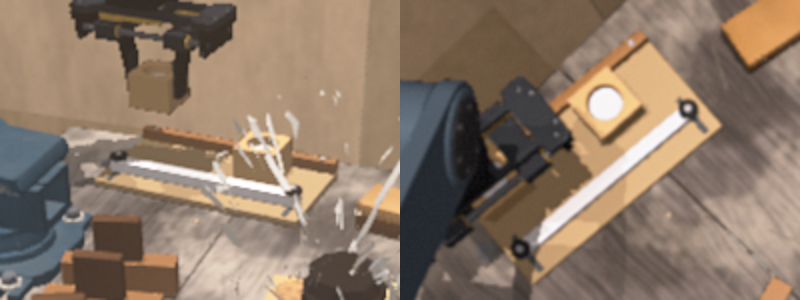

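>>> send_rows(
  moves=[
    [0.02,0,0.97,0,0,0,1],
    [0.02,0,0.97,0,0,0,1],
    [0.02,0,0.97,0,0,0,1],
    [0,0,0,0,0,0,1],
  ],
)

```text
time_s: 21.6
position: [0.5818, 0.0449, 0.0273]
tcp_rot: [[0.774, 0.633, -0.007], [0.633, -0.774, -0.0], [-0.005, -0.004, -1.0]]
force: [-0.0, 0.9, -0.9]
opening: 0.639
```

```bash
python3 - <<'E'
from h import *
st(); print(status.read_state()["force"][:2]@np.stack([JX,JY],1))
E
```

```text
t 21.6 G [0.5819 0.0449 0.0463] jig [12.6 84.5] psi 39.3 toolz [-0.007 -0.    -1.   ] F [-0.   0.9 -0.9] op 55.6 q [-7. 43. 96. -0. 42. 44.]
[0.55929949 0.71651169]
```

>>> send_rows(
  moves=[
    [0.2,0,0,0,0,0,1],
    [0.16,0,0,0,0,0,1],
    [0,0,0,0,0,0,1],
  ],
)

```text
time_s: 21.98
position: [0.5884, 0.0501, 0.0293]
tcp_rot: [[0.771, 0.636, -0.007], [0.636, -0.771, -0.003], [-0.007, -0.002, -1.0]]
force: [-3.5, -7.0, 0.8]
opening: 0.639
```

```bash
python3 - <<'E'
from h import *
st(); print(status.read_state()["force"][:2]@np.stack([JX,JY],1))
E
```

```text
t 21.98 G [0.5885 0.0502 0.0483] jig [21.  84.4] psi 39.52 toolz [-0.007 -0.003 -1.   ] F [-3.5 -7.   0.8] op 55.6 q [-6. 43. 94. -0. 43. 45.]
[-7.13191485 -3.15468469]
```

>>> send_rows(
  moves=[
    [-0.04,0,0.08,0,0,0,1],
    [0,0,0.04,0,0,0,1],
    [0,0,0,0,0,0,1],
  ],
)

```text
time_s: 22.35
position: [0.5877, 0.0508, 0.0256]
tcp_rot: [[0.772, 0.636, -0.006], [0.636, -0.772, -0.001], [-0.005, -0.003, -1.0]]
force: [-3.2, -4.2, 0.9]
opening: 0.642
```

```bash
python3 - <<'E'
from h import *
st(); print(status.read_state()["force"][:2]@np.stack([JX,JY],1))
E
```

```text
t 22.35 G [0.5878 0.0508 0.0446] jig [20.9 85.3] psi 39.47 toolz [-0.006 -0.001 -1.   ] F [-3.2 -4.2  0.9] op 55.8 q [-6. 44. 95. -0. 42. 45.]
[-5.09802247 -1.20038525]
```

Release (opening to ~70 mm), lift, and look.

>>> send_rows(
  moves=[
    [0,0,0,0,0,0,-0.6],
    [0,0,0,0,0,0,-0.6],
    [0,0,0,0,0,0,-0.6],
    [0,0,-0.8,0,0,0,-0.6],
    [0,0,-1,0,0,0,-0.6],
    [0,0,-1,0,0,0,-0.6],
    [0,0,-1,0,0,0,-0.6],
    [-0.5,1,0,0,0,0,-0.6],
    [-0.5,1,0,0,0,0,-0.6],
    [-0.5,1,0,0,0,0,-0.6],
    [-0.5,1,0,0,0,0,-0.6],
  ],
)

```text
time_s: 23.72
position: [0.6141, -0.0584, 0.1204]
tcp_rot: [[0.772, 0.635, -0.004], [0.635, -0.772, -0.0], [-0.003, -0.002, -1.0]]
force: [1.5, -0.2, -0.1]
opening: 0.798
```

```bash
python3 - <<'E'
from h import *
st()
c=cap("top","t11"); blocks(c)
cv2.imwrite("pics/z11.png",cv2.resize(cv2.imread("pics/t11.png")[130:280,130:330],(800,600)))
E
```

```text
t 23.73 G [ 0.6141 -0.0584  0.1394] jig [-28.3 -15.7] psi 39.44 toolz [-0.004 -0.    -1.   ] F [ 1.5 -0.2 -0.1] op 69.4 q [-16.  37.  88.  -0.  55.  35.]
[264  46] z 0.049 ctr 978.3 -125.1 wh [20.7 94.6] ang 41.2 jig [ 210.3 -298.8] [14. 79. 72.]
[224  83] z 0.049 ctr 895.4 -39.1 wh [ 22.7 121.1] ang 39.8 jig [ 201.  -179.7] [ 15.  96. 113.]
[456 227] z 0.044 ctr 572.1 -529.4 wh [56.1 58.8] ang 21.1 jig [-360.3 -352.4] [ 18.  218.5 250. ]
[375 232] z 0.044 ctr 562.6 -354.7 wh [55.8 56.7] ang 51.7 jig [-256.5 -211.6] [ 17. 114. 239.]
[593 337] z 0.054 ctr 322.7 -788.3 wh [309.  142.6] ang 11.2 jig [-717.5 -393.5] [13. 60. 91.]
[307 295] z 0.04 ctr 433.3 -207.7 wh [ 23.9 119.6] ang 58.4 jig [-262.8  -15.9] [ 13. 129. 220.]
[336 314] z 0.04 ctr 391.6 -267.6 wh [ 29.9 119.8] ang 52.9 jig [-333.1  -35.6] [ 13. 128. 221.]
[362 342] z 0.04 ctr 334.8 -321.8 wh [ 18.2 119.4] ang 65.2 jig [-411.4  -41.2] [ 13. 129. 219.]
```

View pics/z11.png

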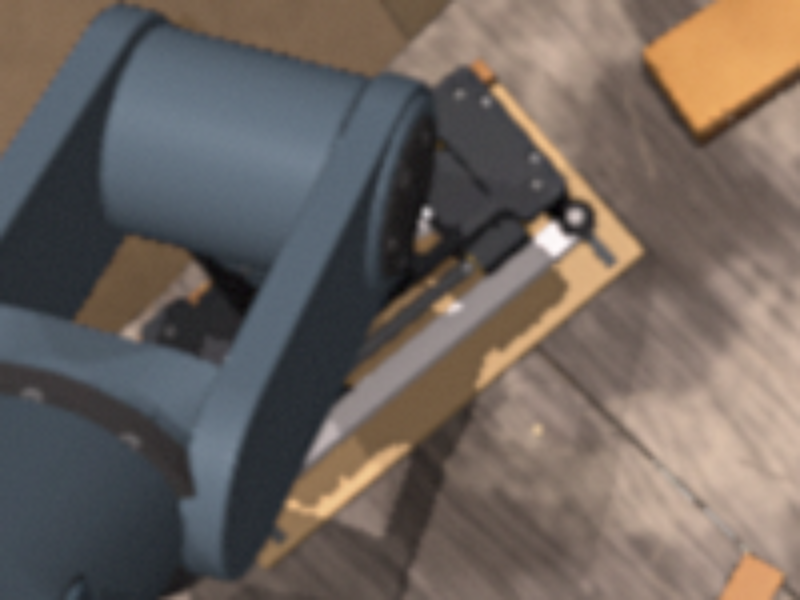

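```bash
python3 - <<'E'
from h import *
plan([(J(.0228,-.052,.110),39.5,0),(J(.0228,-.052,.042),39.5,0)],-0.8)
E
```

```text
[[0.7,0.43,0.39,0,0.01,-0.01,-0.8],[0.7,0.43,0.4,0.01,0,0,-0.8],[0.7,0.43,0.39,0,0.01,-0.01,-0.8],  //
[0,0,0.91,0,0,0,-0.8],[0,0,0.9,0,0,0,-0.8],[0,0,0.91,0,0,0,-0.8],  //
]
```

>>> send_rows(
  moves=[
    [0.7,0.43,0.39,0,0.01,0,-0.8],
    [0.7,0.43,0.4,0.01,0,0,-0.8],
    [0.7,0.43,0.39,0,0.01,0,-0.8],
    [0,0,0,0,0,0,-0.8],
    [0,0,0.91,0,0,0,-0.8],
    [0,0,0.9,0,0,0,-0.8],
    [0,0,0.91,0,0,0,-0.8],
    [0,0,0,0,0,0,-0.8],
  ],
)

```text
time_s: 24.78
position: [0.6718, -0.0485, 0.0211]
tcp_rot: [[0.772, 0.635, -0.008], [0.635, -0.772, 0.004], [-0.003, -0.008, -1.0]]
force: [0.1, 0.0, -0.4]
opening: 0.901
```

```bash
python3 - <<'E'
from h import *
st()
E
```

```text
t 24.77 G [ 0.672  -0.0486  0.0401] jig [ 22.6 -44.9] psi 39.43 toolz [-0.008  0.004 -1.   ] F [ 0.1  0.  -0.4] op 78.3 q [-14.  48.  82.   0.  51.  37.]
```

>>> send_rows(
  moves=[
    [0,0,0,0,0,0,1],
    [0,0,0,0,0,0,1],
    [0,0,0,0,0,0,1],
    [0,0,0,0,0,0,1],
    [0,0,-0.2,0,0,0,1],
    [-0.1,0.7,0,0,0,0,1],
    [0,0.7,0,0,0,0,1],
    [0,0,0,0,0,0,1],
  ],
)

```text
time_s: 25.78
position: [0.6963, -0.08, 0.0272]
tcp_rot: [[0.774, 0.633, -0.001], [0.633, -0.774, 0.003], [0.001, -0.003, -1.0]]
force: [-0.4, 0.5, -2.1]
opening: 0.646
```

```bash
python3 - <<'E'
from h import *
st()
E
```

```text
t 25.77 G [ 0.6963 -0.0801  0.0462] jig [ 21.3 -84.7] psi 39.31 toolz [-0.001  0.003 -1.   ] F [-0.4  0.5 -2.1] op 56.2 q [-16.  49.  77.   0.  54.  35.]
```

Push toward the fence.

>>> send_rows(
  moves=[
    [0.12,0.04,0,0,0,0,1],
    [0.12,0,0,0,0,0,1],
    [0,0,0,0,0,0,1],
  ],
)

```text
time_s: 26.15
position: [0.6999, -0.074, 0.0273]
tcp_rot: [[0.772, 0.636, -0.003], [0.636, -0.772, 0.003], [-0.0, -0.005, -1.0]]
force: [-0.5, -0.8, -1.0]
opening: 0.643
```

```bash
python3 - <<'E'
from h import *
st(); print(status.read_state()["force"][:2]@np.stack([JX,JY],1))
E
```

```text
t 26.15 G [ 0.7    -0.074   0.0463] jig [ 28.  -82.4] psi 39.48 toolz [-0.003  0.003 -1.   ] F [-0.5 -0.8 -1. ] op 56.0 q [-15.  50.  77.   0.  54.  35.]
[-0.92114612 -0.30276932]
```

>>> send_rows(
  moves=[
    [0.06,0.1,0,0,0,0,1],
    [0.06,0.04,0,0,0,0,1],
    [0,0,0,0,0,0,1],
  ],
)

```text
time_s: 26.52
position: [0.7018, -0.0756, 0.0268]
tcp_rot: [[0.772, 0.635, -0.009], [0.635, -0.772, 0.004], [-0.005, -0.009, -1.0]]
force: [-6.3, -1.6, 0.8]
opening: 0.636
```

```bash
python3 - <<'E'
from h import *
st(); print(status.read_state()["force"][:2]@np.stack([JX,JY],1))
E
```

```text
t 26.52 G [ 0.702  -0.0757  0.0458] jig [ 28.6 -84.9] psi 39.45 toolz [-0.009  0.004 -1.   ] F [-6.3 -1.6  0.8] op 55.3 q [-15.  50.  76.   0.  55.  35.]
[-5.88549052  2.79844914]
```

Contact. Lower, release and lift.

>>> send_rows(
  moves=[
    [-0.03,0,0.1,0,0,0,1],
    [0,0,0.08,0,0,0,1],
    [0,0,0,0,0,0,1],
    [0,0,0,0,0,0,-0.6],
    [0,0,0,0,0,0,-0.6],
    [0,0,0,0,0,0,-0.6],
    [0,0,-0.8,0,0,0,-0.6],
    [0,0,-1,0,0,0,-0.6],
    [0,0,-1,0,0,0,-0.6],
    [0,0,-1,0,0,0,-0.6],
  ],
)

```text
time_s: 27.78
position: [0.7048, -0.0764, 0.1203]
tcp_rot: [[0.772, 0.635, -0.001], [0.635, -0.772, 0.003], [0.001, -0.003, -1.0]]
force: [-0.9, -0.9, 0.9]
opening: 0.795
```

```bash
python3 - <<'E'
from h import *
st()
# block2 at .5626,-.3547, sides 51.7 -> psi -38.3
plan([([.59,-.25,.14],-10,0),([.5626,-.3547,.13],-38.3,0)],-1)
E
```

```text
t 27.77 G [ 0.7048 -0.0764  0.1393] jig [ 30.3 -87.3] psi 39.44 toolz [-0.001  0.003 -1.   ] F [-0.9 -0.9  0.9] op 69.1 q [-15.  43.  74.   0.  63.  35.]
[[-0.88,0.27,0,0,0,0.55,-1],[-0.86,0.36,-0.01,0,0,0.55,-1],[-0.81,0.43,0,-0.01,0,0.55,-1],[-0.78,0.52,-0.01,0,0,0.55,-1],[-0.71,0.58,0,0,0,0.55,-1],[-0.66,0.65,-0.01,0,0,0.55,-1],[-0.6,0.71,0,0,0,0.55,-1],[-0.52,0.76,0,0,0,0.54,-1],[-0.45,0.81,-0.01,-0.01,0,0.55,-1],  //
[-0.07,0.86,0.08,0,0,0.57,-1],[0.02,0.87,0.08,0,0,0.56,-1],[0.09,0.86,0.08,0,0,0.57,-1],[0.19,0.84,0.08,0,0,0.57,-1],[0.27,0.83,0.08,0,0,0.56,-1],  //
]
```

>>> send_rows(
  moves=[
    [-0.88,0.27,0,0,0,0.55,-1],
    [-0.86,0.36,0,0,0,0.55,-1],
    [-0.81,0.43,0,0,0,0.55,-1],
    [-0.78,0.52,0,0,0,0.55,-1],
    [-0.71,0.58,0,0,0,0.55,-1],
    [-0.66,0.65,0,0,0,0.55,-1],
    [-0.6,0.71,0,0,0,0.55,-1],
    [-0.52,0.76,0,0,0,0.54,-1],
    [-0.45,0.81,0,0,0,0.55,-1],
  ],
)

```text
time_s: 28.9
position: [0.5896, -0.2509, 0.1193]
tcp_rot: [[0.984, -0.176, -0.001], [-0.176, -0.984, 0.002], [-0.001, -0.002, -1.0]]
force: [0.6, 0.2, -0.3]
opening: 1.0
```

>>> send_rows(
  moves=[
    [-0.07,0.86,0.08,0,0,0.57,-1],
    [0.02,0.87,0.08,0,0,0.56,-1],
    [0.09,0.86,0.08,0,0,0.57,-1],
    [0.19,0.84,0.08,0,0,0.57,-1],
    [0.27,0.83,0.08,0,0,0.56,-1],
    [0,0,0,0,0,0,-1],
  ],
)

```text
time_s: 29.65
position: [0.5621, -0.3566, 0.1087]
tcp_rot: [[0.784, -0.62, -0.001], [-0.62, -0.784, 0.001], [-0.002, -0.001, -1.0]]
force: [0.1, 0.8, -0.6]
opening: 1.0
```

```bash
python3 - <<'E'
from h import *
st()
c=cap("top","t12"); blocks(c)
plan([([.5626,-.3547,.028],-38.3,0)],-1)
cv2.imwrite("pics/z12.png",cv2.resize(cv2.imread("pics/t12.png")[130:330,130:430],(800,533)))
E
```

```text
t 29.65 G [ 0.5621 -0.3566  0.1277] jig [-258.1 -212.7] psi -38.33 toolz [-0.001  0.001 -1.   ] F [ 0.1  0.8 -0.6] op 87.0 q [-42.  41.  81.   0.  58.  86.]
[264  46] z 0.049 ctr 977.7 -125.4 wh [21.7 94.6] ang 41.2 jig [ 209.6 -298.7] [14. 79. 74.]
[224  82] z 0.049 ctr 896.0 -39.0 wh [ 20.3 121.3] ang 42.1 jig [ 201.6 -180. ] [ 15.  96. 115.]
[244 169] z 0.052 ctr 701.5 -78.5 wh [61.1 56.1] ang 40.0 jig [ 26.4 -86.8] [ 20. 101. 250.]
[181 221] z 0.052 ctr 592.9 53.0 wh [61.  57.7] ang 39.7 jig [26.2 83.8] [ 20. 104. 249.]
[457 227] z 0.044 ctr 572.0 -529.3 wh [55.9 59.2] ang 21.4 jig [-360.2 -352.3] [ 18. 217. 251.]
[593 336] z 0.056 ctr 339.1 -856.7 wh [260.8 174.4] ang 44.7 jig [-748.3 -456.8] [13. 61. 93.]
[362 342] z 0.04 ctr 334.8 -321.8 wh [ 18.2 119.4] ang 65.2 jig [-411.4  -41.2] [ 13. 129. 218.]
[[0,-0.01,0.99,0,0,0,-1],[0.01,0,1,0,0.01,0,-1],[0,-0.01,0.99,0,0,0,-1],[0,0,1,-0.01,0.01,0.01,-1],  //
]
```

View pics/z12.png

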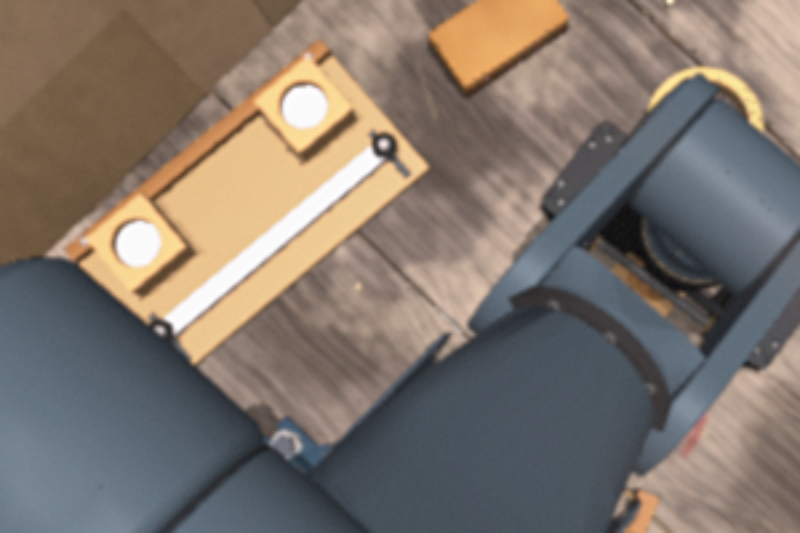

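>>> send_rows(
  moves=[
    [0,0,1,0,0,0,-1],
    [0,0,1,0,0,0,-1],
    [0,0,1,0,0,0,-1],
    [0,0,0.96,0,0,0,-1],
    [0,0,0,0,0,0,-1],
    [0,0,0,0,0,0,1],
    [0,0,0,0,0,0,1],
    [0,0,0,0,0,0,1],
    [0,0,0,0,0,0,1],
    [0,0,0,0,0,0,1],
  ],
)

```text
time_s: 30.95
position: [0.5618, -0.3547, 0.0091]
tcp_rot: [[0.785, -0.619, -0.002], [-0.619, -0.785, 0.003], [-0.003, -0.001, -1.0]]
force: [-0.3, 1.9, 3.0]
opening: 0.642
```

```bash
python3 - <<'E'
from h import *
st()
plan([([.565,-.35,.08],-38.3,0),([.60,-.217,.08],-30,0),([.60,-.217,.031],-30,0)],1)
plan([([.60,-.217,.026],-30,-62,.8)],-.8,start=([.60,-.217,.029],-30,0))
E
```

```text
t 30.95 G [ 0.5619 -0.3547  0.0281] jig [-257.1 -211.1] psi -38.27 toolz [-0.002  0.003 -1.   ] F [-0.3  1.9  3. ] op 55.9 q [-42.  49.  83.   0.  48.  86.]
[[-0.01,-0.08,-0.69,0,0.01,0,1],[0,-0.07,-0.69,0,0,0,1],[-0.01,-0.08,-0.7,0,0.01,0,1],  //
[-0.37,-0.84,0,0,0,-0.14,1],[-0.34,-0.85,0,0,0,-0.14,1],[-0.33,-0.86,0,0,0,-0.13,1],[-0.3,-0.86,0,0,0,-0.14,1],[-0.28,-0.87,0,0,0,-0.14,1],[-0.27,-0.88,0.01,0,0,-0.14,1],  //
[0,0,0.98,0,0,0,1],[0,0,0.98,0,0,0,1],  //
]
[[-0.1,0,0.01,0,-0.78,0,-0.8],[-0.1,0,0.01,0,-0.77,0,-0.8],[-0.1,0,0,0,-0.77,0,-0.8],[-0.1,0,0.01,0,-0.78,0,-0.8],[-0.09,0,0.01,0,-0.77,0,-0.8],[-0.1,0,0,0,-0.78,0,-0.8],[-0.09,0,0,0,-0.77,0,-0.8],[-0.09,0,0.01,0,-0.78,0,-0.8],  //
]
```

>>> send_rows(
  moves=[
    [0,-0.08,-0.69,0,0,0,1],
    [0,-0.07,-0.69,0,0,0,1],
    [0,-0.08,-0.7,0,0,0,1],
    [-0.37,-0.84,0,0,0,-0.14,1],
    [-0.34,-0.85,0,0,0,-0.14,1],
    [-0.33,-0.86,0,0,0,-0.13,1],
    [-0.3,-0.86,0,0,0,-0.14,1],
    [-0.28,-0.87,0,0,0,-0.14,1],
    [-0.27,-0.88,0,0,0,-0.14,1],
    [0,0,0.98,0,0,0,1],
    [0,0,0.98,0,0,0,1],
    [0,0,0,0,0,0,1],
  ],
)

```text
time_s: 32.45
position: [0.5997, -0.2157, 0.0105]
tcp_rot: [[0.867, -0.499, -0.005], [-0.499, -0.867, 0.004], [-0.007, -0.001, -1.0]]
force: [-0.2, 0.5, -0.5]
opening: 0.637
```

```bash
python3 - <<'E'
from h import *
st()
E
```

```text
t 32.45 G [ 0.5998 -0.2158  0.0295] jig [-139.5 -128.1] psi -29.91 toolz [-0.005  0.004 -1.   ] F [-0.2  0.5 -0.5] op 55.4 q [-30.  47.  88.   0.  46.  90.]
```

>>> send_rows(
  moves=[
    [0,0,0.03,0,0,0,1],
    [0,0,0,0,0,0,-0.8],
    [0,0,0,0,0,0,-0.8],
    [0,0,0,0,0,0,-0.8],
    [-0.1,0,0.01,0,-0.78,0,-0.8],
    [-0.1,0,0.01,0,-0.77,0,-0.8],
    [-0.1,0,0,0,-0.77,0,-0.8],
    [-0.1,0,0.01,0,-0.78,0,-0.8],
    [-0.09,0,0.01,0,-0.77,0,-0.8],
    [-0.1,0,0,0,-0.78,0,-0.8],
    [-0.09,0,0,0,-0.77,0,-0.8],
    [-0.09,0,0.01,0,-0.78,0,-0.8],
  ],
)

```text
time_s: 33.95
position: [0.5858, -0.2088, 0.0185]
tcp_rot: [[0.402, -0.5, -0.767], [-0.231, -0.866, 0.443], [-0.886, -0.001, -0.463]]
force: [0.1, -0.3, -0.1]
opening: 0.898
```

>>> send_rows(
  moves=[
    [0,0,0,0,0,0,-0.8],
  ],
)

```text
time_s: 34.08
position: [0.5843, -0.2079, 0.0143]
tcp_rot: [[0.401, -0.5, -0.768], [-0.23, -0.866, 0.444], [-0.887, -0.001, -0.462]]
force: [-0.8, 0.5, -1.1]
opening: 0.906
```

```bash
python3 - <<'E'
from h import *
st()
E
```

```text
t 34.08 G [ 0.5989 -0.2163  0.0231] jig [-140.5 -127.8] psi -29.98 toolz [-0.768  0.444 -0.462] F [-0.8  0.5 -1.1] op 78.8 q [-30.  76.  38.   0. 128.  90.]
```

>>> send_rows(
  moves=[
    [0,0,0,0,0,0,1],
    [0,0,0,0,0,0,1],
    [0,0,0,0,0,0,1],
    [0,0,0,0,0,0,1],
    [-0.7,0,-0.4,0,0,0,1],
    [-0.7,0,-0.4,0,0,0,1],
    [-0.7,0,-0.4,0,0,0,1],
    [0,0,0,0,0,0,1],
  ],
)

```text
time_s: 35.08
position: [0.5885, -0.2103, 0.0814]
tcp_rot: [[0.408, -0.5, -0.764], [-0.234, -0.866, 0.441], [-0.882, -0.001, -0.471]]
force: [-0.3, 0.3, -0.6]
opening: 0.645
```

```bash
python3 - <<'E'
from h import *
st()
plan([([.602,-.217,.085],-30,27.5,.9)],1)
E
```

```text
t 35.08 G [ 0.603  -0.2187  0.0904] jig [-138.8 -132.3] psi -29.97 toolz [-0.764  0.441 -0.471] F [-0.3  0.3 -0.6] op 56.1 q [-30.  71.  39.   0. 132.  90.]
[[0.13,0,0.01,0,0.89,0,1],[0.14,-0.01,0.01,0,0.9,0,1],[0.12,0,0.01,0,0.89,0,1],[0.13,0,0.01,0,0.9,0,1],[0.12,-0.01,0.01,0,0.89,0,1],[0.12,0,0.02,-0.01,0.9,0,1],[0.11,-0.01,0.01,0,0.89,0,1],[0.11,0,0.01,0,0.89,0,1],[0.11,0,0.01,0,0.9,0.01,1],[0.11,-0.01,0.01,0,0.89,0,1],  //
]
```

>>> send_rows(
  moves=[
    [0.13,0,0.01,0,0.9,0,1],
    [0.14,0,0.01,0,0.9,0,1],
    [0.12,0,0.01,0,0.9,0,1],
    [0.13,0,0.01,0,0.9,0,1],
    [0.12,0,0.01,0,0.9,0,1],
    [0.12,0,0.02,0,0.9,0,1],
    [0.11,0,0.01,0,0.9,0,1],
    [0.11,0,0.01,0,0.9,0,1],
    [0.11,0,0.01,0,0.9,0,1],
    [0.11,0,0.01,0,0.9,0,1],
    [0,0,0,0,0,0,1],
  ],
)

```text
time_s: 36.45
position: [0.6036, -0.2188, 0.0629]
tcp_rot: [[0.771, -0.499, 0.396], [-0.445, -0.866, -0.227], [0.456, -0.001, -0.89]]
force: [-0.9, -0.2, -1.7]
opening: 0.643
```

```bash
python3 - <<'E'
from h import *
st()
plan([([.602,-.217,.031],-30,27.5,.8)],1)
E
```

```text
t 36.45 G [ 0.5961 -0.2144  0.0798] jig [-141.5 -124.6] psi -29.95 toolz [ 0.396 -0.227 -0.89 ] F [-0.9 -0.2 -1.7] op 55.9 q [-30.  40. 107.   0.   6.  90.]
[[-0.22,-0.01,0.62,0,0.01,0,1],[-0.22,-0.01,0.62,-0.01,0.01,0,1],[-0.22,-0.01,0.61,0,0.01,0,1],  //
]
```

>>> send_rows(
  moves=[
    [-0.22,-0.01,0.62,0,0,0,1],
    [-0.22,-0.01,0.62,0,0,0,1],
    [-0.22,-0.01,0.61,0,0,0,1],
    [0,0,0,0,0,0,1],
    [0,0,0,0,0,0,-0.8],
    [0,0,0,0,0,0,-0.8],
    [0,0,0,0,0,0,-0.8],
  ],
)

```text
time_s: 37.33
position: [0.6147, -0.2244, 0.0175]
tcp_rot: [[0.766, -0.499, 0.405], [-0.442, -0.866, -0.232], [0.467, -0.001, -0.884]]
force: [0.5, 0.1, 1.5]
opening: 0.867
```

```bash
python3 - <<'E'
from h import *
st()
plan([([.601,-.217,.029],-30,-62,.8)],-.8)
E
```

```text
t 37.33 G [ 0.607  -0.22    0.0343] jig [-136.6 -135.8] psi -29.97 toolz [ 0.405 -0.232 -0.884] F [0.5 0.1 1.5] op 75.5 q [-30.  45. 107.  -0.   0.  91.]
[[-0.13,0,0,0,-0.75,0,-0.8],[-0.12,0,0,0,-0.75,0,-0.8],[-0.13,0,0.01,0,-0.75,0,-0.8],[-0.12,0.01,0.01,0,-0.74,0,-0.8],[-0.12,0,0.01,0,-0.75,0,-0.8],[-0.12,0,0.01,0,-0.75,0,-0.8],[-0.11,0,0.02,0,-0.75,0,-0.8],[-0.12,0,0.02,0,-0.75,0.01,-0.8],[-0.1,0,0.02,0,-0.75,0,-0.8],[-0.11,0,0.02,0,-0.75,0,-0.8],[-0.1,0.01,0.02,-0.01,-0.75,0,-0.8],[-0.1,0,0.03,0,-0.74,0,-0.8],  //
]
```

```bash
python3 - <<'E'
from h import *
plan([([.606,-.2195,.030],-30,-62,.8)],-.8)
E
```

```text
[[-0.11,0,0,0,-0.75,0,-0.8],[-0.11,0,0.01,0,-0.75,0,-0.8],[-0.1,0,0.01,0,-0.75,0,-0.8],[-0.11,0,0,0,-0.74,0,-0.8],[-0.1,0,0.01,0,-0.75,0,-0.8],[-0.1,0,0.01,0,-0.75,0,-0.8],[-0.1,0,0.01,0,-0.75,0,-0.8],[-0.09,0,0.01,0,-0.75,0.01,-0.8],[-0.1,0,0,0,-0.75,0,-0.8],[-0.09,0,0.01,0,-0.75,0,-0.8],[-0.09,0,0.01,-0.01,-0.75,0,-0.8],[-0.09,0,0,0,-0.74,0,-0.8],  //
]
```

>>> send_rows(
  moves=[
    [-0.11,0,0,0,-0.75,0,-0.8],
    [-0.11,0,0.01,0,-0.75,0,-0.8],
    [-0.1,0,0.01,0,-0.75,0,-0.8],
    [-0.11,0,0,0,-0.75,0,-0.8],
    [-0.1,0,0.01,0,-0.75,0,-0.8],
    [-0.1,0,0.01,0,-0.75,0,-0.8],
    [-0.1,0,0.01,0,-0.75,0,-0.8],
    [-0.09,0,0.01,0,-0.75,0,-0.8],
    [-0.1,0,0,0,-0.75,0,-0.8],
    [-0.09,0,0.01,0,-0.75,0,-0.8],
    [-0.09,0,0.01,0,-0.75,0,-0.8],
    [-0.09,0,0,0,-0.75,0,-0.8],
  ],
)

```text
time_s: 38.83
position: [0.5915, -0.2111, 0.0208]
tcp_rot: [[0.402, -0.5, -0.767], [-0.231, -0.866, 0.443], [-0.886, -0.001, -0.464]]
force: [0.1, 0.0, 0.0]
opening: 0.902
```

```bash
python3 - <<'E'
from h import *
st()
cap("scene","s13")
cv2.imwrite("pics/z13.png",cv2.resize(cv2.imread("pics/s13.png")[180:330,240:440],(800,600)))
E
```

```text
t 38.83 G [ 0.6061 -0.2195  0.0296] jig [-137.  -134.9] psi -29.97 toolz [-0.767  0.443 -0.464] F [0.1 0.  0. ] op 78.5 q [-30.  76.  37.   0. 130.  90.]
```

View pics/z13.png

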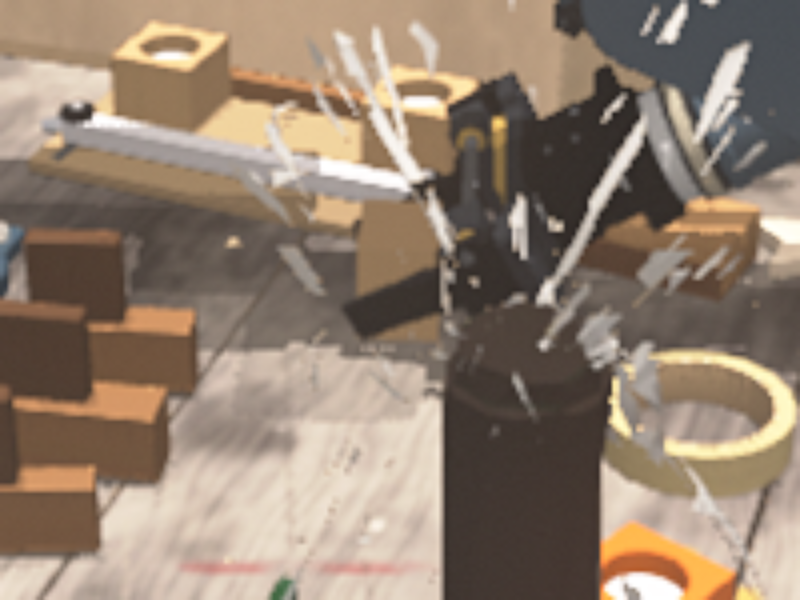

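>>> send_rows(
  moves=[
    [0,0,0,0,0,0,1],
    [0,0,0,0,0,0,1],
    [0,0,0,0,0,0,1],
    [0,0,0,0,0,0,1],
    [-0.7,0,-0.4,0,0,0,1],
    [-0.7,0,-0.4,0,0,0,1],
    [-0.7,0,-0.4,0,0,0,1],
    [0,0,0,0,0,0,1],
  ],
)

```text
time_s: 39.88
position: [0.5943, -0.2127, 0.0839]
tcp_rot: [[0.409, -0.499, -0.764], [-0.234, -0.866, 0.441], [-0.882, -0.001, -0.471]]
force: [0.7, -1.4, -0.9]
opening: 0.643
```

>>> send_rows(
  moves=[
    [0.13,0,0.01,0,0.9,0,1],
    [0.14,0,0.01,0,0.9,0,1],
    [0.12,0,0.01,0,0.9,0,1],
    [0.13,0,0.01,0,0.9,0,1],
    [0.12,0,0.01,0,0.9,0,1],
    [0.12,0,0.02,0,0.9,0,1],
    [0.11,0,0.01,0,0.9,0,1],
    [0.11,0,0.01,0,0.9,0,1],
    [0.11,0,0.01,0,0.9,0,1],
    [0.11,0,0.01,0,0.9,0,1],
    [0,0,0,0,0,0,1],
  ],
)

```text
time_s: 41.25
position: [0.6093, -0.2212, 0.0651]
tcp_rot: [[0.771, -0.499, 0.396], [-0.445, -0.866, -0.227], [0.456, -0.001, -0.89]]
force: [-0.0, 1.0, -1.3]
opening: 0.643
```

```bash
python3 - <<'E'
from h import *
st()
plan([([.606,-.2195,.029],-30,24,.8)],1)
cap("top","t14")
cv2.imwrite("pics/z14.png",cv2.resize(cv2.imread("pics/t14.png")[130:280,230:430],(800,600)))
E
```

```text
t 41.25 G [ 0.6018 -0.2169  0.082 ] jig [-138.6 -130.1] psi -29.95 toolz [ 0.396 -0.227 -0.89 ] F [-0.   1.  -1.3] op 55.9 q [-30.  40. 106.   0.   7.  90.]
[[-0.28,0,0.66,0,-0.11,0,1],[-0.26,0.01,0.66,-0.01,-0.1,0,1],[-0.26,0,0.67,0,-0.11,0,1],  //
]
```

View pics/z14.png

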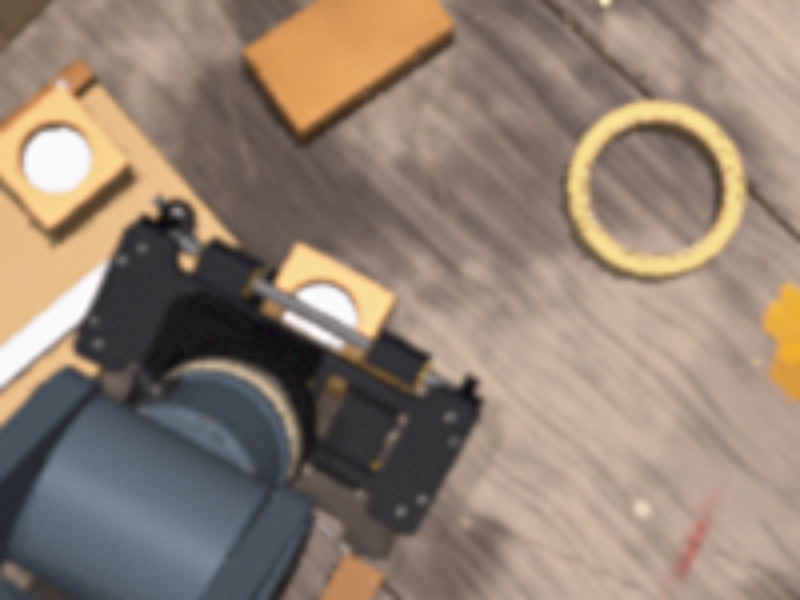

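Hole is up (ring at zoomed 320,315). Lower, release, straighten.

>>> send_rows(
  moves=[
    [-0.28,0,0.66,0,-0.11,0,1],
    [-0.26,0,0.66,0,-0.1,0,1],
    [-0.26,0,0.67,0,-0.11,0,1],
    [0,0,0,0,0,0,1],
    [0,0,0,0,0,0,-0.8],
    [0,0,0,0,0,0,-0.8],
    [0,0,0,0,0,0,-0.8],
  ],
)

```text
time_s: 42.18
position: [0.6178, -0.2262, 0.0149]
tcp_rot: [[0.787, -0.499, 0.362], [-0.454, -0.866, -0.207], [0.417, -0.001, -0.909]]
force: [0.9, 0.2, -0.6]
opening: 0.864
```

```bash
python3 - <<'E'
from h import *
st()
plan([([.606,-.2195,.036],-30,0,.6)],-.8)
E
```

```text
t 42.17 G [ 0.6109 -0.2222  0.0322] jig [-135.  -140.1] psi -29.96 toolz [ 0.362 -0.207 -0.909] F [ 0.9  0.2 -0.6] op 75.1 q [-30.  45. 104.   0.   6.  90.]
[[-0.09,0,-0.05,0,-0.49,0,-0.8],[-0.1,0,-0.05,0,-0.5,0,-0.8],[-0.1,0,-0.04,0,-0.49,0,-0.8],[-0.11,0,-0.04,-0.01,-0.49,0,-0.8],[-0.1,0,-0.04,0,-0.49,0,-0.8],  //
]
```

>>> send_rows(
  moves=[
    [-0.05,0,-0.06,0,-0.49,0,-0.8],
    [-0.06,0,-0.06,0,-0.5,0,-0.8],
    [-0.06,0,-0.05,0,-0.49,0,-0.8],
    [-0.07,0,-0.05,0,-0.49,0,-0.8],
    [-0.06,0,-0.05,0,-0.49,0,-0.8],
    [0,0,0,0,0,0,-0.8],
    [0,0,0,0,0,0,1],
    [0,0,0,0,0,0,1],
    [0,0,0,0,0,0,1],
    [0,0,0,0,0,0,1],
  ],
)

```text
time_s: 43.42
position: [0.6093, -0.2212, 0.0187]
tcp_rot: [[0.866, -0.499, -0.001], [-0.499, -0.866, 0.002], [-0.002, -0.001, -1.0]]
force: [-1.2, 0.2, 0.8]
opening: 0.637
```

```bash
python3 - <<'E'
from h import *
st(); G=status.read_state()["position"]+[0,0,.019]
plan([([G[0],G[1],.125],-30,0),(J(.012,-.0015,.125),39.5,0)],1)
E
```

```text
t 43.42 G [ 0.6093 -0.2213  0.0377] jig [-135.6 -138.3] psi -29.96 toolz [-0.001  0.002 -1.   ] F [-1.2  0.2  0.8] op 55.5 q [-30.  47.  86.   0.  47.  90.]
[[0,0,-0.87,0,0,0,1],[0,0,-0.88,0,0,0,1],[0,0,-0.87,-0.01,0.01,0,1],[0,0,-0.87,0,0,0,1],  //
[-0.34,-0.83,0,0,0,-0.77,1],[-0.23,-0.86,0,0,0,-0.77,1],[-0.1,-0.89,0,0,0,-0.78,1],[0.01,-0.9,0,0,0,-0.77,1],[0.14,-0.88,0,0,0,-0.77,1],[0.25,-0.86,0,0,0,-0.77,1],[0.36,-0.82,0,0,0,-0.77,1],[0.47,-0.76,0,0,0,-0.77,1],[0.57,-0.69,-0.01,0,0,-0.78,1],  //
]
```

>>> send_rows(
  moves=[
    [0,0,-0.87,0,0,0,1],
    [0,0,-0.88,0,0,0,1],
    [0,0,-0.87,0,0,0,1],
    [0,0,-0.87,0,0,0,1],
  ],
)

```text
time_s: 43.92
position: [0.6095, -0.2216, 0.1065]
tcp_rot: [[0.866, -0.5, -0.0], [-0.5, -0.866, 0.002], [-0.001, -0.001, -1.0]]
force: [-0.0, -0.2, -1.1]
opening: 0.642
```

>>> send_rows(
  moves=[
    [-0.34,-0.83,0,0,0,-0.77,1],
    [-0.23,-0.86,0,0,0,-0.77,1],
    [-0.1,-0.89,0,0,0,-0.78,1],
    [0.01,-0.9,0,0,0,-0.77,1],
    [0.14,-0.88,0,0,0,-0.77,1],
    [0.25,-0.86,0,0,0,-0.77,1],
    [0.36,-0.82,0,0,0,-0.77,1],
    [0.47,-0.76,0,0,0,-0.77,1],
    [0.57,-0.69,0,0,0,-0.78,1],
    [0,0,0,0,0,0,1],
  ],
)

```text
time_s: 45.18
position: [0.6363, -0.0206, 0.1061]
tcp_rot: [[0.77, 0.637, -0.001], [0.637, -0.77, 0.002], [0.001, -0.002, -1.0]]
force: [-0.3, -0.1, -0.9]
opening: 0.64
```

```bash
python3 - <<'E'
from h import *
st()
cap("scene","s15"); c=cap("top","t15"); blocks(c)
cv2.imwrite("pics/z15.png",cv2.hconcat([cv2.resize(cv2.imread("pics/s15.png")[130:280,200:400],(400,300)),cv2.resize(cv2.imread("pics/t15.png")[130:280,130:330],(400,300))]))
plan([(J(.012,-.0015,.050),39.5,0)],1)
E
```

```text
t 45.17 G [ 0.6363 -0.0207  0.1251] jig [12.9 -0.7] psi 39.61 toolz [-0.001  0.002 -1.   ] F [-0.3 -0.1 -0.9] op 55.7 q [-12.  39.  86.   0.  55.  38.]
[264  46] z 0.048 ctr 978.5 -125.2 wh [21.5 94.6] ang 41.7 jig [ 210.4 -299. ] [14. 79. 71.]
[225  83] z 0.05 ctr 896.1 -39.0 wh [ 17.7 121.3] ang 44.2 jig [ 201.6 -180. ] [ 15.  96. 111.]
[170 104] z 0.049 ctr 848.1 79.1 wh [ 18.1 131.8] ang 44.8 jig [239.8 -58.4] [ 14.  93. 126.]
[251 169] z 0.053 ctr 701.2 -78.8 wh [60.8 55.9] ang 40.0 jig [ 25.9 -86.8] [ 16. 117. 208.]
[ 50 221] z 0.051 ctr 600.0 326.6 wh [ 19.2 296.7] ang 44.9 jig [205.7 290.4] [ 14.  93. 127.]
[456 227] z 0.044 ctr 572.2 -529.7 wh [56.1 58.3] ang 21.1 jig [-360.4 -352.7] [ 17. 218. 249.]
[593 336] z 0.055 ctr 324.1 -788.3 wh [310.  144.8] ang 10.6 jig [-716.3 -394.4] [13. 60. 90.]
[307 295] z 0.04 ctr 433.3 -207.7 wh [ 23.9 119.6] ang 58.5 jig [-262.8  -15.9] [ 13. 129. 217.]
[335 314] z 0.04 ctr 391.6 -267.6 wh [ 29.9 119.8] ang 52.9 jig [-333.1  -35.6] [ 13. 129. 218.]
[362 342] z 0.04 ctr 334.7 -321.8 wh [ 18.4 119.5] ang 65.3 jig [-411.4  -41.2] [ 13. 129. 216.]
[[0,-0.01,1,0,0,0,1],[0,-0.01,1,0,0,0,1],[0.01,-0.01,1,-0.01,0,0,1],  //
]
```

View pics/z15.png

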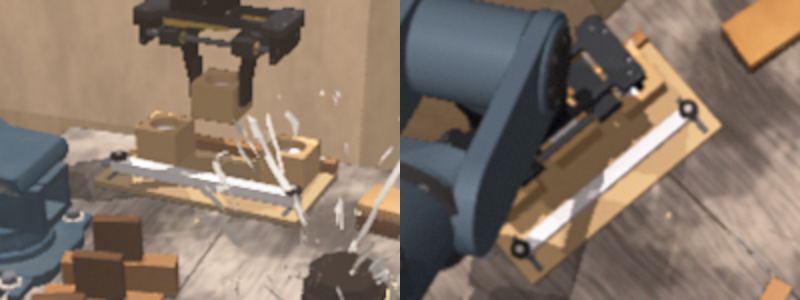

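>>> send_rows(
  moves=[
    [0,0,1,0,0,0,1],
    [0,0,1,0,0,0,1],
    [0,0,1,0,0,0,1],
    [0,0,0,0,0,0,1],
    [0.16,0,0,0,0,0,1],
    [0.14,0,0,0,0,0,1],
    [0,0,0,0,0,0,1],
  ],
)

```text
time_s: 46.15
position: [0.6432, -0.0171, 0.0321]
tcp_rot: [[0.771, 0.637, 0.002], [0.637, -0.771, 0.001], [0.002, 0.0, -1.0]]
force: [-0.5, -0.5, -0.9]
opening: 0.639
```

```bash
python3 - <<'E'
from h import *
st(); print(status.read_state()["force"][:2]@np.stack([JX,JY],1))
E
```

```text
t 46.15 G [ 0.6431 -0.0172  0.0511] jig [20.3 -2.3] psi 39.55 toolz [ 0.002  0.001 -1.   ] F [-0.5 -0.5 -0.9] op 55.6 q [-12.  46.  87.   0.  48.  39.]
[-0.68779582 -0.10560826]
```

>>> send_rows(
  moves=[
    [0.1,0,0.08,0,0,0,1],
    [0.1,0,0,0,0,0,1],
    [0,0,0,0,0,0,1],
  ],
)

```text
time_s: 46.52
position: [0.6453, -0.0146, 0.0294]
tcp_rot: [[0.771, 0.637, -0.002], [0.637, -0.771, 0.001], [-0.001, -0.002, -1.0]]
force: [-3.1, -3.2, 1.8]
opening: 0.642
```

```bash
python3 - <<'E'
from h import *
st(); print(status.read_state()["force"][:2]@np.stack([JX,JY],1))
E
```

```text
t 46.52 G [ 0.6454 -0.0146  0.0484] jig [23.7 -1.8] psi 39.55 toolz [-0.002  0.001 -1.   ] F [-3.1 -3.2  1.8] op 55.8 q [-11.  46.  86.   0.  48.  39.]
[-4.41098065 -0.45632559]
```

>>> send_rows(
  moves=[
    [-0.02,0,0.06,0,0,0,1],
    [0,0,0,0,0,0,1],
    [0,0,0,0,0,0,-0.6],
    [0,0,0,0,0,0,-0.6],
    [0,0,0,0,0,0,-0.6],
    [0,0,-0.8,0,0,0,-0.6],
    [0,0,-1,0,0,0,-0.6],
    [0,0,-1,0,0,0,-0.6],
    [0,0,-1,0,0,0,-0.6],
    [0,0,-1,0,0,0,-0.6],
  ],
)

```text
time_s: 47.78
position: [0.6464, -0.0145, 0.1503]
tcp_rot: [[0.771, 0.637, 0.002], [0.637, -0.771, 0.001], [0.002, 0.0, -1.0]]
force: [0.8, 0.1, -0.4]
opening: 0.801
```

```bash
python3 - <<'E'
from h import *
st()
# packer 24 at (.4333,-.2077), long axis dir ?
c=cap("top","t16")
P=cloud(c); z=P[...,2]; m=(z>.075)&(z<.1)&(P[...,0]>.38)&(P[...,1]<-.16)&(P[...,1]>-.24)&(P[...,0]<.48)
v,u=np.nonzero(m); pts=np.array([atz(c,a,b,.089)[:2] for a,b in zip(u,v)],np.float32)*1000
print(len(pts)); print(cv2.minAreaRect(pts) if len(pts) else '')
m=(z>.036)&(z<.045)&(P[...,0]>.38)&(P[...,1]<-.13)&(P[...,1]>-.26)&(P[...,0]<.48)
v,u=np.nonzero(m); pts=np.array([atz(c,a,b,.04)[:2] for a,b in zip(u,v)],np.float32); print(len(pts)); 
if len(pts)>50:
    w,V=np.linalg.eigh(np.cov(pts.T)); print(pts.mean(0),V[:,1],np.degrees(np.arctan2(V[1,1],V[0,1])))
cv2.imwrite("pics/z16.png",cv2.resize(cv2.imread("pics/t16.png")[100:340,130:450],(800,600)))
E
```

```text
t 47.77 G [ 0.6463 -0.0146  0.1693] jig [24.5 -2.4] psi 39.54 toolz [ 0.002  0.001 -1.   ] F [ 0.8  0.1 -0.4] op 69.7 q [-11.  37.  83.   0.  61.  39.]
170
((433.0568542480469, -207.71827697753906), (13.930289268493652, 49.40065383911133), 58.63838195800781)
468
[ 0.42642075 -0.2107342 ] [-0.86452566  0.50258868] 149.82858602670424
```

View pics/z16.png

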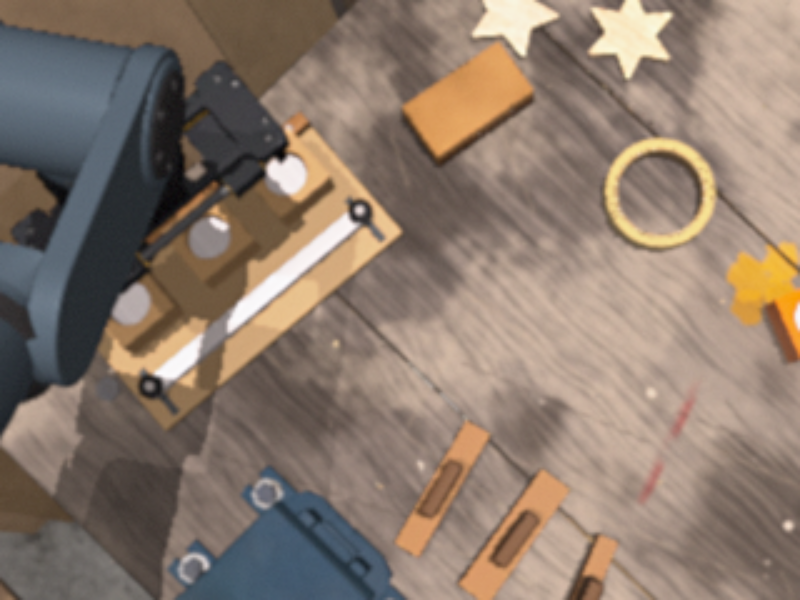

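```bash
python3 - <<'E'
from h import *
c=cap("top"); P=cloud(c); q=P[(P[...,2]>.09)&(P[...,2]<.3)&(P[...,0]>.25)&(P[...,0]<.56)&(P[...,1]>-.2)&(P[...,1]<.1)]
for t in (.09,.11,.12,.13,.14): 
    k=q[q[:,2]>t]; print(t,len(k),np.round(k.min(0),3) if len(k) else '',np.round(k.max(0),3) if len(k) else '')
# distance in packer frame
d=(q[:,:2]-[.433,-.2077]); a=np.radians(58.6); j=d@[np.cos(a),np.sin(a)]; l=d@[np.sin(a),-np.cos(a)]
k=(np.abs(j)<.11)&(np.abs(l)<.06); print(k.sum(), q[k].max(0) if k.sum() else '')
plan([([.52,-.13,.19],0,0),([.433,-.2077,.17],-31.4,0)],-.2)
E
```

```text
0.09 5505 [ 0.25  -0.198  0.09 ] [0.427 0.071 0.159]
0.11 5043 [ 0.25  -0.156  0.11 ] [0.426 0.071 0.159]
0.12 4948 [ 0.25  -0.156  0.12 ] [0.426 0.071 0.159]
0.13 3610 [ 0.25  -0.151  0.13 ] [0.419 0.071 0.159]
0.14 2355 [ 0.25 -0.1   0.14] [0.367 0.068 0.159]
10 [ 0.42721793 -0.19207372  0.09494866]
[[-0.98,0.04,-0.11,0,-0.01,0.56,-0.2],[-0.98,0.14,-0.11,0.01,0,0.57,-0.2],[-0.96,0.23,-0.11,0,-0.01,0.56,-0.2],[-0.93,0.32,-0.11,0,-0.01,0.57,-0.2],[-0.9,0.42,-0.11,0,0,0.56,-0.2],[-0.85,0.5,-0.11,0,-0.01,0.57,-0.2],[-0.79,0.58,-0.1,0.01,-0.01,0.56,-0.2],  //
[-0.7,0.62,0.16,0,0,0.63,-0.2],[-0.62,0.69,0.16,0,0,0.63,-0.2],[-0.55,0.76,0.16,0,0,0.63,-0.2],[-0.45,0.81,0.16,0,0,0.63,-0.2],[-0.37,0.86,0.16,0,0,0.62,-0.2],  //
]
```

>>> send_rows(
  moves=[
    [-0.98,0.04,-0.11,0,0,0.56,-0.2],
    [-0.98,0.14,-0.11,0,0,0.57,-0.2],
    [-0.96,0.23,-0.11,0,0,0.56,-0.2],
    [-0.93,0.32,-0.11,0,0,0.57,-0.2],
    [-0.9,0.42,-0.11,0,0,0.56,-0.2],
    [-0.85,0.5,-0.11,0,0,0.57,-0.2],
    [-0.79,0.58,-0.1,0,0,0.56,-0.2],
    [-0.7,0.62,0.16,0,0,0.63,-0.2],
    [-0.62,0.69,0.16,0,0,0.63,-0.2],
    [-0.55,0.76,0.16,0,0,0.63,-0.2],
    [-0.45,0.81,0.16,0,0,0.63,-0.2],
    [-0.37,0.86,0.16,0,0,0.62,-0.2],
  ],
)

```text
time_s: 49.38
position: [0.4297, -0.2076, 0.1463]
tcp_rot: [[0.852, -0.524, 0.0], [-0.524, -0.852, 0.002], [-0.001, -0.001, -1.0]]
force: [-0.2, 0.0, 0.1]
opening: 0.603
```

```bash
python3 - <<'E'
from h import *
st()
c=cap("top","t17"); blocks(c)
plan([([.433,-.2077,.073],-31.4,0,.8)],-.2)
cv2.imwrite("pics/z17.png",cv2.resize(cv2.imread("pics/t17.png")[100:340,130:450],(800,600)))
E
```

```text
t 49.38 G [ 0.4297 -0.2076  0.1653] jig [-265.5  -13.5] psi -31.57 toolz [ 0.     0.002 -1.   ] F [-0.2  0.   0.1] op 52.5 q [-39.  26. 107.   0.  47.  82.]
[263  46] z 0.05 ctr 977.6 -125.6 wh [26.1 92.7] ang 37.6 jig [ 209.4 -298.8] [14. 80. 67.]
[224  83] z 0.049 ctr 895.4 -39.3 wh [ 24.8 121.2] ang 40.7 jig [ 201.  -179.9] [ 15.  97. 106.]
[244 170] z 0.052 ctr 701.7 -78.4 wh [60.9 56.2] ang 39.6 jig [ 26.6 -86.9] [ 18. 109. 243.]
[213 195] z 0.052 ctr 647.9 -13.7 wh [61.2 56.3] ang 40.0 jig [26.2 -2.7] [ 18. 110. 243.]
[181 221] z 0.052 ctr 592.9 53.3 wh [60.6 57.5] ang 40.0 jig [26.4 84. ] [ 18. 111. 242.]
[456 227] z 0.044 ctr 572.1 -529.3 wh [55.9 59.1] ang 21.4 jig [-360.3 -352.3] [ 17. 220. 245.]
[593 336] z 0.055 ctr 324.0 -788.7 wh [310.1 145. ] ang 10.7 jig [-716.7 -394.6] [13. 60. 86.]
[362 341] z 0.04 ctr 334.8 -321.8 wh [ 18.3 119.5] ang 65.2 jig [-411.4  -41.2] [ 13. 130. 205.]
[[0.04,-0.03,0.73,0,0,-0.01,-0.2],[0.03,-0.03,0.74,0,0.01,-0.01,-0.2],[0.04,-0.02,0.73,0,0,0,-0.2],[0.03,-0.03,0.74,0,0.01,-0.01,-0.2],[0.03,-0.03,0.73,0,0,-0.01,-0.2],  //
]
```

View pics/z17.png

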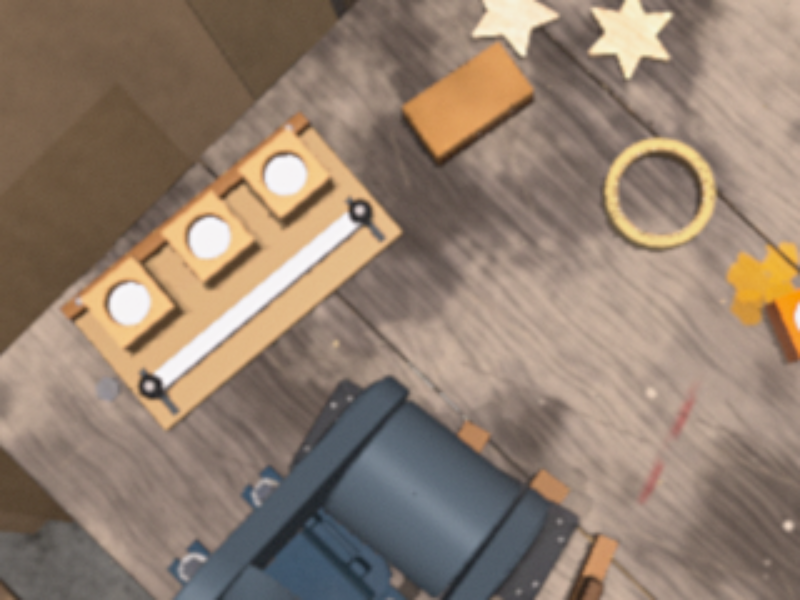

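```bash
python3 - <<'E'
from h import *
c=cap("top"); g=cv2.cvtColor(c["img"],cv2.COLOR_RGB2GRAY).astype(np.float32)
def prof(y0,y1,z,x0,x1,st=.0005):
    xs=np.arange(x0,x1,st); ys=np.arange(y0,y1,.001); out=[]
    for x in xs:
        uv=np.array([proj(c,J(x,y,z)) for y in ys],np.float32)
        out.append(cv2.remap(g,uv[:,0].reshape(1,-1),uv[:,1].reshape(1,-1),cv2.INTER_LINEAR).mean())
    return xs,np.array(out)
for (a,b) in [(-.108,-.068+0),(-.024,.02),(.064,.104)]:
    xs,p=prof(a,b,.054,-.015,.065); d=np.gradient(p)
    i=np.argsort(d); print("block top: falling",np.round(xs[i[:3]]*1000,1),"rising",np.round(xs[i[-3:]]*1000,1))
    print([int(v) for v in p[::4]])
for (a,b) in [(-.09,-.05),(-.02,.02),(.05,.09)]:
    xs,p=prof(a,b,.026,-.055,-.015); d=np.gradient(p); i=np.argsort(d); print("rail falling",np.round(xs[i[:3]]*1000,1),"rising",np.round(xs[i[-3:]]*1000,1))
E
```

```text
block top: falling [-10.5 -10.  -11. ] rising [-1.5 -0.5 -1. ]
[187, 170, 133, 89, 68, 67, 85, 137, 190, 209, 209, 210, 216, 224, 229, 233, 235, 236, 237, 237, 237, 236, 234, 231, 227, 222, 213, 199, 182, 162, 165, 189, 204, 207, 204, 189, 158, 133, 127, 130]
block top: falling [-10.5 -10.  -11. ] rising [-1.5 -0.5 -1. ]
[186, 169, 133, 90, 68, 67, 85, 137, 190, 208, 208, 209, 214, 221, 227, 231, 234, 235, 235, 236, 235, 233, 229, 226, 222, 218, 213, 204, 186, 165, 167, 189, 203, 206, 203, 188, 157, 130, 116, 109]
block top: falling [-10.5 -11.  -10. ] rising [-1.5 -0.5 -1. ]
[183, 165, 128, 86, 68, 67, 85, 138, 190, 207, 206, 206, 213, 222, 228, 232, 234, 235, 236, 236, 236, 236, 235, 231, 225, 219, 212, 201, 182, 159, 162, 186, 201, 204, 202, 185, 155, 131, 122, 123]
rail falling [-46.5 -47.  -46. ] rising [-42.  -43.  -42.5]
rail falling [-47.  -46.5 -47.5] rising [-43.5 -42.5 -43. ]
rail falling [-47.  -46.5 -47.5] rising [-43.5 -42.5 -43. ]
```

>>> send_rows(
  moves=[
    [0.04,-0.03,0.73,0,0,0,-0.2],
    [0.03,-0.03,0.74,0,0,0,-0.2],
    [0.04,-0.02,0.73,0,0,0,-0.2],
    [0.03,-0.03,0.74,0,0,0,-0.2],
    [0.03,-0.03,0.73,0,0,0,-0.2],
    [0,0,0,0,0,0,-0.2],
    [0,0,0,0,0,0,1],
    [0,0,0,0,0,0,1],
    [0,0,0,0,0,0,1],
    [0,0,0,0,0,0,1],
    [0,0,0,0,0,0,1],
  ],
)

```text
time_s: 50.85
position: [0.4358, -0.2064, 0.0549]
tcp_rot: [[0.854, -0.521, 0.0], [-0.521, -0.854, 0.001], [-0.001, -0.001, -1.0]]
force: [0.1, 0.1, -0.9]
opening: 0.159
```

```bash
python3 - <<'E'
from h import *
st(); G=status.read_state()["position"]+[0,0,.019]
plan([([G[0],G[1],.18],-31.4,0),([.52,-.14,.18],-40,0),(J(-.0145,-.002,.16),-50.5,0)],1)
E
```

```text
t 50.85 G [ 0.4358 -0.2064  0.0739] jig [-260.   -16.5] psi -31.37 toolz [ 0.     0.001 -1.   ] F [ 0.1  0.1 -0.9] op 13.8 q [-39.  36. 110.   0.  34.  83.]
[[0,0,-0.85,0,0,0,1],[0,0,-0.85,0,0,0,1],[0,0,-0.85,0,0,0,1],[0,0,-0.84,-0.01,0,0,1],[0,0,-0.85,0,0,0,1],  //
[0.3,-0.81,0,0,0,0.17,1],[0.27,-0.81,0,0,0,0.18,1],[0.25,-0.82,0,0,0,0.17,1],[0.22,-0.83,0,0,0,0.17,1],[0.2,-0.83,-0.01,0,0,0.17,1],  //
[0.06,-0.93,0.13,0,0,0.18,1],[0.03,-0.93,0.14,0,0,0.17,1],[0,-0.93,0.13,0,0,0.18,1],[-0.03,-0.93,0.13,0,0,0.17,1],[-0.05,-0.92,0.14,0,0,0.18,1],[-0.08,-0.93,0.13,0,0,0.17,1],  //
]
```

>>> send_rows(
  moves=[
    [0,0,-0.85,0,0,0,1],
    [0,0,-0.85,0,0,0,1],
    [0,0,-0.85,0,0,0,1],
    [0,0,-0.84,0,0,0,1],
    [0,0,-0.85,0,0,0,1],
  ],
)

```text
time_s: 51.48
position: [0.4354, -0.2062, 0.1613]
tcp_rot: [[0.854, -0.521, -0.001], [-0.521, -0.854, 0.002], [-0.002, -0.001, -1.0]]
force: [-0.1, -0.6, -1.3]
opening: 0.157
```

>>> send_rows(
  moves=[
    [0.3,-0.81,0,0,0,0.17,1],
    [0.27,-0.81,0,0,0,0.18,1],
    [0.25,-0.82,0,0,0,0.17,1],
    [0.22,-0.83,0,0,0,0.17,1],
    [0.2,-0.83,0,0,0,0.17,1],
    [0.06,-0.93,0.13,0,0,0.18,1],
    [0.03,-0.93,0.14,0,0,0.17,1],
    [0,-0.93,0.13,0,0,0.18,1],
    [-0.03,-0.93,0.13,0,0,0.17,1],
    [-0.05,-0.92,0.14,0,0,0.18,1],
    [-0.08,-0.93,0.13,0,0,0.17,1],
    [0,0,0,0,0,0,1],
  ],
)

```text
time_s: 52.98
position: [0.6163, -0.0379, 0.1403]
tcp_rot: [[0.638, -0.77, -0.001], [-0.77, -0.638, 0.002], [-0.002, -0.0, -1.0]]
force: [-0.6, -0.6, -0.9]
opening: 0.161
```

```bash
python3 - <<'E'
from h import *
st()
cap("scene","s18"); c=cap("top","t18"); blocks(c,(.036,.15))
cv2.imwrite("pics/z18.png",cv2.hconcat([cv2.resize(cv2.imread("pics/s18.png")[100:280,180:420],(400,300)),cv2.resize(cv2.imread("pics/t18.png")[130:280,130:330],(400,300))]))
plan([(J(-.0145,-.002,.115),-50.5,0)],1)
E
```

```text
t 52.98 G [ 0.6163 -0.038   0.1593] jig [-13.6  -1.3] psi -50.34 toolz [-0.001  0.002 -1.   ] F [-0.6 -0.6 -0.9] op 14.0 q [-14.  35.  87.   0.  57. 126.]
[258  34] z 0.098 ctr 982.6 -121.7 wh [ 77.5 112.6] ang 39.0 jig [ 215.8 -298.9] [13. 79. 72.]
[244 175] z 0.053 ctr 689.6 -74.0 wh [73.  78.3] ang 40.0 jig [ 20.1 -75.7] [ 18. 108. 245.]
[560 207] z 0.072 ctr 606.3 -742.6 wh [76.6 93.7] ang 22.0 jig [-469.5 -538.7] [ 28.  25. 150.]
[456 227] z 0.044 ctr 572.1 -529.4 wh [55.9 58.8] ang 21.4 jig [-360.3 -352.4] [ 17. 220. 249.]
[546 270] z 0.1 ctr 473.9 -692.9 wh [91.7 64.5] ang 88.9 jig [-540.1 -416. ] [ 16.  46. 185.]
[335 314] z 0.041 ctr 391.6 -267.6 wh [ 29.9 119.7] ang 52.9 jig [-333.   -35.6] [ 13. 127. 213.]
[362 341] z 0.042 ctr 334.2 -323.3 wh [ 21.9 119.2] ang 65.1 jig [-412.8  -42. ] [ 13. 126. 150.]
[552 351] z 0.086 ctr 311.9 -700.8 wh [71.7 47.7] ang 70.5 jig [-670.1 -319.2] [ 15.  50. 136.]
[201 380] z 0.133 ctr 280.2 -9.4 wh [108.5  75.6] ang 45.2 jig [-254.8  234.6] [  8.  14. 147.]
[173 424] z 0.096 ctr 195.8 43.5 wh [183.6  59.1] ang 38.2 jig [-286.3  329.1] [ 14.  34. 168.]
[[0.01,-0.01,0.89,0,0.01,0,1],[0.01,-0.02,0.89,0,0,0.01,1],  //
]
```

View pics/z18.png

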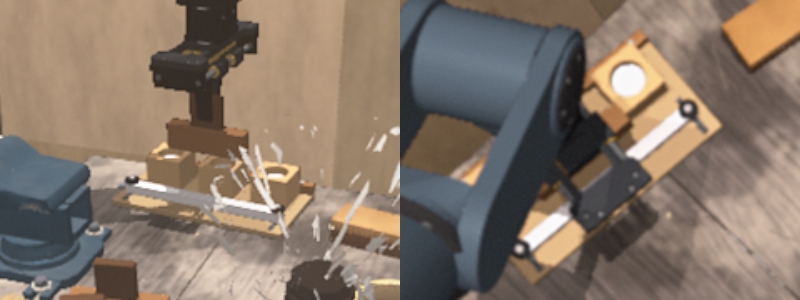

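>>> send_rows(
  moves=[
    [0,0.02,0.6,0,0,0,1],
    [0,0,0.5,0,0,0,1],
    [0,0,0,0,0,0,1],
  ],
)

```text
time_s: 53.45
position: [0.614, -0.0395, 0.1117]
tcp_rot: [[0.636, -0.772, -0.004], [-0.772, -0.636, 0.002], [-0.004, 0.002, -1.0]]
force: [-0.4, 0.2, -1.1]
opening: 0.161
```

```bash
python3 - <<'E'
from h import *
st()
cap("scene","s19"); c=cap("top","t19")
cv2.imwrite("pics/z19.png",cv2.hconcat([cv2.resize(cv2.imread("pics/s19.png")[130:250,220:380],(400,300)),cv2.resize(cv2.imread("pics/t19.png")[140:260,150:310],(400,300))]))
E
```

```text
t 53.45 G [ 0.6141 -0.0395  0.1307] jig [-16.3  -1.1] psi -50.5 toolz [-0.004  0.002 -1.   ] F [-0.4  0.2 -1.1] op 14.0 q [-14.  38.  89.   0.  54. 126.]
```

View pics/z19.png

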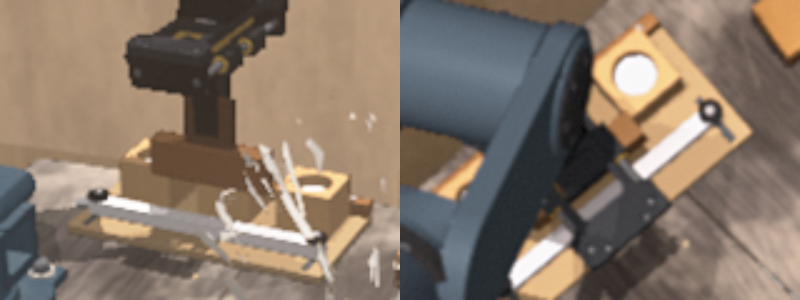

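```bash
python3 - <<'E'
from h import *
c=cap("top"); P=cloud(c); z=P[...,2]; st()
m=np.zeros((480,640),bool); m[170:215,225:260]=True
m&=(z>.088)&(z<.105)
v,u=np.nonzero(m); print(len(u))
q=np.array([tojig(atz(c,a,b,.0967)) for a,b in zip(u,v)]); 
for y0 in range(-75,-20,5):
    k=q[(q[:,1]>=y0)&(q[:,1]<y0+5)]
    if len(k): print(y0,len(k),k[:,0].min(),k[:,0].max())
E
```

```text
t 53.6 G [ 0.6158 -0.0396  0.1326] jig [-15.   -2.3] psi -50.48 toolz [ 0.     0.001 -1.   ] F [ 0.5 -0.2 -1.4] op 13.5 q [-14.  37.  89.   0.  54. 126.]
122
-60 31 -28.1 -2.9
-55 32 -28.4 -2.2
-50 31 -27.6 -2.4
-45 28 -27.9 -3.0
```

>>> send_rows(
  moves=[
    [0,-0.04,0.2,0,0,0,1],
    [0,0,0.3,0,0,0,1],
    [0,0,0.3,0,0,0,1],
    [0,0,0.3,0,0,0,1],
    [0,0,0,0,0,0,1],
  ],
)

```text
time_s: 54.22
position: [0.6158, -0.0385, 0.085]
tcp_rot: [[0.637, -0.771, -0.002], [-0.771, -0.637, 0.002], [-0.003, 0.0, -1.0]]
force: [-0.8, 0.0, -1.3]
opening: 0.159
```

```bash
python3 - <<'E'
from h import *
st(); print(status.read_state()["force"][:2]@np.stack([JX,JY],1))
E
```

```text
t 54.23 G [ 0.6158 -0.0385  0.104 ] jig [-14.3  -1.5] psi -50.47 toolz [-0.002  0.002 -1.   ] F [-0.8  0.  -1.3] op 13.8 q [-14.  40.  89.   0.  51. 126.]
[-0.55593204  0.52023191]
```

Past the block tops without contact. Continue down past the rail.

>>> send_rows(
  moves=[
    [0,0,0.2,0,0,0,1],
    [0,0,0.2,0,0,0,1],
    [0,0,0.2,0,0,0,1],
    [0,0,0.12,0,0,0,1],
    [0,0,0,0,0,0,1],
  ],
)

```text
time_s: 54.85
position: [0.6163, -0.0386, 0.0677]
tcp_rot: [[0.637, -0.771, -0.001], [-0.771, -0.637, 0.002], [-0.002, -0.001, -1.0]]
force: [0.1, 0.3, -1.0]
opening: 0.153
```

```bash
python3 - <<'E'
from h import *
st(); print(status.read_state()["force"][:2]@np.stack([JX,JY],1))
E
```

```text
t 54.85 G [ 0.6163 -0.0386  0.0867] jig [-14.   -1.8] psi -50.47 toolz [-0.001  0.002 -1.   ] F [ 0.1  0.3 -1. ] op 13.3 q [-14.  41.  90.   0.  49. 126.]
[0.26707383 0.20912472]
```

>>> send_rows(
  moves=[
    [0,0,0.1,0,0,0,1],
    [0,0,0,0,0,0,1],
  ],
)

```text
time_s: 55.1
position: [0.6164, -0.0386, 0.0655]
tcp_rot: [[0.637, -0.771, -0.0], [-0.771, -0.637, 0.002], [-0.001, -0.001, -1.0]]
force: [-0.5, 0.3, -1.4]
opening: 0.16
```

```bash
python3 - <<'E'
from h import *
st(); print(status.read_state()["force"][:2]@np.stack([JX,JY],1))
E
```

```text
t 55.1 G [ 0.6164 -0.0386  0.0845] jig [-14.   -1.9] psi -50.47 toolz [-0.     0.002 -1.   ] F [-0.5  0.3 -1.4] op 13.9 q [-14.  41.  90.   0.  49. 126.]
[-0.20539458  0.56346319]
```

>>> send_rows(
  moves=[
    [0,0,0.03,0,0,0,1],
    [0,0,0,0,0,0,0.2],
    [0,0,0,0,0,0,0.2],
    [0,0,0,0,0,0,0.2],
    [0,0,-0.4,0,0,0,0.2],
    [0,0,-0.8,0,0,0,0.2],
    [0,0,-1,0,0,0,0.2],
    [0,0,-1,0,0,0,0.2],
    [0,0,-1,0,0,0,0.2],
  ],
)

```text
time_s: 56.22
position: [0.6165, -0.0388, 0.1714]
tcp_rot: [[0.636, -0.771, 0.001], [-0.771, -0.636, 0.001], [-0.0, -0.001, -1.0]]
force: [0.3, 0.1, -0.1]
opening: 0.397
```

```bash
python3 - <<'E'
from h import *
st()
plan([([.52,-.25,.20],-50.5,0)],-.2)
E
```

```text
t 56.23 G [ 0.6165 -0.0388  0.1904] jig [-14.   -2.1] psi -50.47 toolz [ 0.001  0.001 -1.   ] F [ 0.3  0.1 -0.1] op 34.6 q [-14.  33.  86.   0.  61. 126.]
[[0.41,0.84,-0.04,0,0,0,-0.2],[0.4,0.83,-0.04,0,0,0,-0.2],[0.41,0.84,-0.04,0,0,0,-0.2],[0.4,0.83,-0.04,0,0,0,-0.2],[0.41,0.84,-0.04,0,0,0,-0.2],[0.4,0.83,-0.04,0,0,0,-0.2],[0.41,0.84,-0.04,-0.01,0,0,-0.2],[0.41,0.83,-0.04,0,0,0,-0.2],[0.4,0.84,-0.04,0,0,0,-0.2],[0.41,0.83,-0.03,0,0,0,-0.2],  //
]
```

>>> send_rows(
  moves=[
    [0.41,0.84,0,0,0,0,-0.2],
    [0.4,0.83,0,0,0,0,-0.2],
    [0.41,0.84,0,0,0,0,-0.2],
    [0.4,0.83,0,0,0,0,-0.2],
    [0.41,0.84,0,0,0,0,-0.2],
    [0.4,0.83,0,0,0,0,-0.2],
    [0.41,0.84,0,0,0,0,-0.2],
    [0.41,0.83,0,0,0,0,-0.2],
    [0.4,0.84,0,0,0,0,-0.2],
    [0.41,0.83,0,0,0,0,-0.2],
    [0,0,0,0,0,0,-0.2],
  ],
)

```text
time_s: 57.6
position: [0.5199, -0.2514, 0.1702]
tcp_rot: [[0.635, -0.773, 0.001], [-0.773, -0.635, 0.001], [0.0, -0.001, -1.0]]
force: [0.9, 0.9, 0.7]
opening: 0.602
```

```bash
python3 - <<'E'
from h import *
st()
cap("scene","s20"); c=cap("top","t20"); blocks(c,(.046,.062)); P=cloud(c); z=P[...,2]
cv2.imwrite("pics/z20.png",cv2.hconcat([cv2.resize(cv2.imread("pics/s20.png")[130:250,220:380],(400,300)),cv2.resize(cv2.imread("pics/t20.png")[140:260,150:310],(400,300))]))
m=np.zeros((480,640),bool); m[150:260,170:300]=True
v,u=np.nonzero(m&(z>.088)&(z<.11)); pts=np.array([atz(c,a,b,.099)[:2] for a,b in zip(u,v)],np.float32)*1000
r=cv2.minAreaRect(pts); print("grip",len(u),r,tojig(np.array(r[0])/1000),np.median(z[v,u]))
for n in ("tape_roll","sanding_block"):print(n,models.landmark_of("top",n)[:1])
E
```

```text
t 57.6 G [ 0.5199 -0.2514  0.1892] jig [-223.8 -104.6] psi -50.61 toolz [ 0.001  0.001 -1.   ] F [0.9 0.9 0.7] op 52.4 q [-37.  30.  92.   0.  58. 104.]
[550  81] z 0.054 ctr 893.9 -748.0 wh [526.3  14.3] ang 44.9 jig [-251.  -725.8] [10. 45. 53.]
[ 96 176] z 0.054 ctr 697.1 230.8 wh [ 13.8 558.5] ang 44.8 jig [219.7 154.7] [ 14.  93. 126.]
[593 337] z 0.056 ctr 338.0 -855.6 wh [260.9 171.3] ang 44.7 jig [-748.4 -455.3] [13. 61. 87.]
grip 188 ((615.21435546875, -37.617767333984375), (16.243896484375, 49.186485290527344), 40.8046989440918) [-14.2  -0.4] 0.09805565306413122
tape_roll [{'point': [392.2, 178.6], 'confidence': 0.68}]
sanding_block [{'point': [316.0, 142.7], 'confidence': 0.58}]
```

View pics/z20.png

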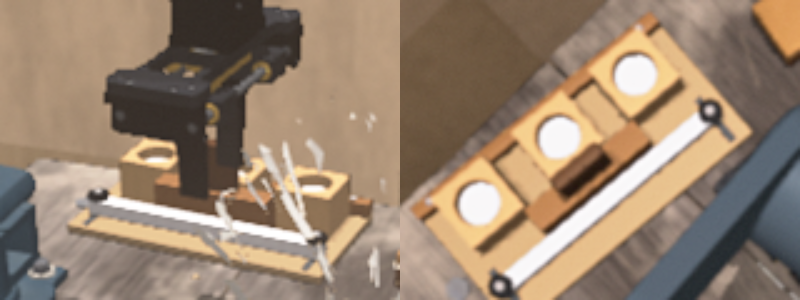

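View pics/t20.png

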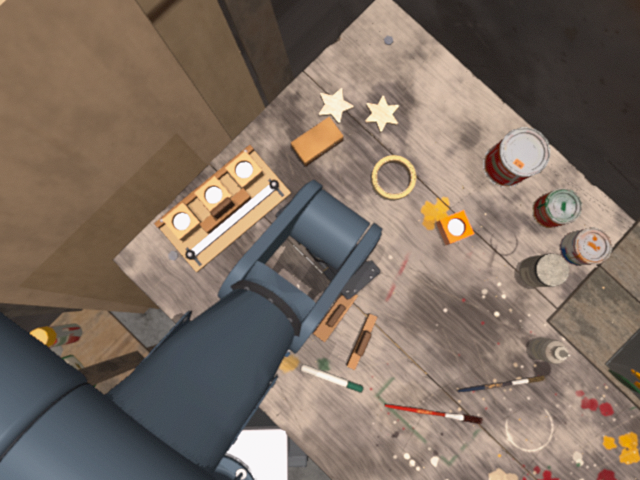

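>>> send_rows(
  moves=[
    [0,0,-0.4,0,0,0,-0.2],
    [0,0,0,0,0,0,-0.2],
    [0,0,0,0,0,0,-0.2],
    [0,0,0,0,0,0,-0.2],
    [0,0,0,0,0,0,-0.2],
    [0,0,0,0,0,0,-0.2],
    [0,0,0,0,0,0,-0.2],
    [0,0,0,0,0,0,-0.2],
  ],
)

```text
time_s: 58.8
position: [0.5201, -0.25, 0.1795]
tcp_rot: [[0.636, -0.771, -0.0], [-0.771, -0.636, 0.001], [-0.001, -0.001, -1.0]]
force: [-0.1, -0.2, 0.1]
opening: 0.603
```

```bash
python3 - <<'E'
from h import *
c=cap("top","t21"); P=cloud(c); z=P[...,2]
# bright discs = hole bottoms z ~ .040
g=c["img"].min(2)>190; m=np.zeros((480,640),np.uint8); m[130:290,140:310]=g[130:290,140:310]
n,l,s,ce=cv2.connectedComponentsWithStats(m)
for i in range(1,n):
    if s[i,4]>60: print(s[i,4],tojig(atz(c,*ce[i],.04)))
jx=((P[...,:2]-JC)@np.stack([JX,JY],1))
for y in (-.087,-.002,.084):
    k=(np.abs(jx[...,1]-y)<.024)&(jx[...,0]>0)&(jx[...,0]<.052)&((np.hypot(jx[...,0]-.027,jx[...,1]-y)>.021)); zz=z[k]; print(y,np.nanpercentile(zz,[5,50,95]).round(4))
a=cv2.imread("pics/t20.png").astype(int); b=cv2.imread("pics/t21.png").astype(int); print("change jig",np.abs(a-b)[140:260,150:290].mean())
cv2.imwrite("pics/z21.png",cv2.resize(cv2.imread("pics/t21.png")[140:260,150:310],(800,600)))
E
```

```text
214 [ 28.6 -86.9]
727 [-37.9   1.3]
217 [28.7 -2.7]
217 [28.8 84.7]
-0.087 [0.0152 0.0534 0.0573]
-0.002 [0.051  0.0541 0.0578]
0.084 [0.0172 0.0535 0.0573]
change jig 1.7201388888888889
```

View pics/z21.png

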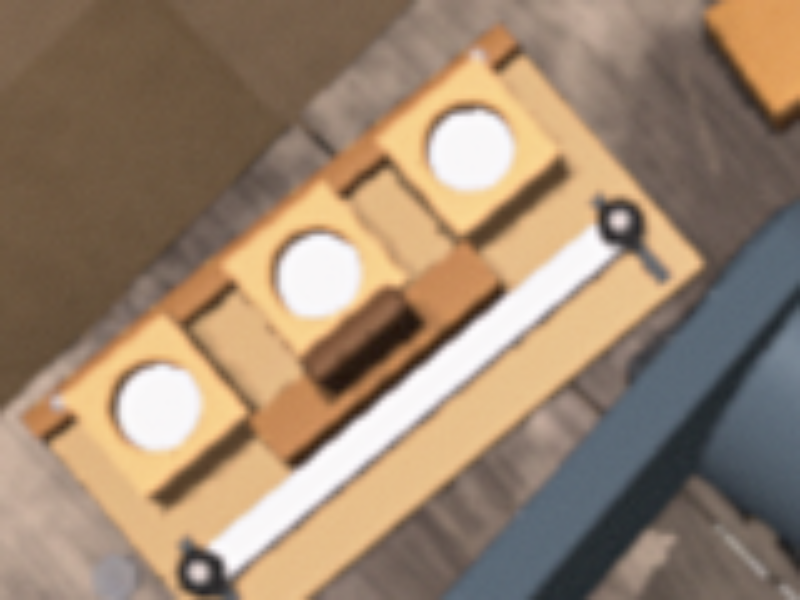

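```bash
python3 - <<'E'
from rig import bot
print(bot.hand_in())
E
```

```text
the job is handed in; nothing more can be done
None
```

I handed the job in at about 59 s of the 210 s allowed. All three holders are in the channel and the 24 mm packer is in the gap. The hand-in reported no verdict.

**Holders:** Only three were there: two upside down on the bench and one already in the channel. I turned the two over by regrasping them on their sides. All three are pressed against the fence, hole up, at about y = -87, -2 and +84 mm along the jig. Their front faces are 1 mm on the rail side of the board's centre line, as they should be, and their tops read about 54 mm.

**Packer:** I measured the gap at about 26–27 mm, so the 24 mm packer is the thickest that fits. I did not try the 30 mm one. The 24 mm packer went in without contact forces and stands with its grip at x = -14, y = 0 mm. The top of its grip reads 98 mm, against 99 mm when fully down. The 18 and 30 mm packers were not touched and are still on the bench, off the jig.

**Last checks:** In the last pictures the tape roll and the sanding block were where they started to within a few pixels, and the robot was clear of everything.

**Readings that disagreed:**
- **Holder position:** the hole centres gave x of about 28.7 mm, while the edge measurement gave 27 mm. Both are inside the 15–31 mm band.
- **Rail position:** one coarse reading put the rail about 2 mm further out, but it was taken at the wrong height. Even then the 24 mm packer would be the right choice.

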